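# Clamp the sample chamber door with its draw latch

## Task

The door of the small bench chamber rests loosely on its springy gasket. Bring the latch's wire loop over the keeper on the door so that its cross bar drops into the keeper's groove and is drawn back under its lip, feeling gently for it since the keeper's setting is not exactly known; then push the lever over past centre until it lies flat on its stop and the latch holds the door clamped by itself. Do not force the bar, the lever or the door, and leave the bottle, the beaker and the jar beside the chamber where they stand.

Things in the scene. Friction and masses are not known exactly. Their poses are not given: they have to be found in the camera images.
- chamber: White box-shaped bench chamber, fixed, 220 deep (x) x 200 wide (y) x 150 high. Origin: centre of its underside, on the bench; its x axis points from the door (its -x end, towards the robot) to its back, z up. 'Chamber frame' below means this frame, in mm. A steel draw latch lies along the middle (y = 0) of its top: lever pivot, axis along y, at x = -50, z = 164.
- door: White door plate 22 x 200 x 135 before the chamber's -x end, carrying the keeper on its top edge. It slides along chamber x only. Origin: middle of its thickness and width, 139.5 above the bench. The gasket pushes it outward with about 2 N per mm; at the start it rests about 18 off its metal stop, and the latch draws it in 4 to 16 (8 to 32 N).
- keeper_nominal (a point): Nominal middle of the mouth of the keeper's groove, at z = 164 (chamber frame). Keeper: steel block 26 wide; groove along chamber y with mouth 9.5 wide at z = 173.5 (ridge tops; outer ridge 14 thick, inner 8), floor z = 161; on the chamber side a 4 lip (underside z = 170) overhangs the groove. It is set anywhere up to 6 either way along chamber x from this point, unreported: see or feel it.
- bail: The steel wire loop of the latch. Its two side arms (5 thick, y = +-21.5, 94 long) run from a pin on the lever to the cross bar and pass either side of the keeper. Origin: on that pin, 20 from the lever pivot. Latch closed (chamber frame): pin at x = -31.2, z = 157.2, bar at x = -125, z = 164, roller 28 straight above the bar. Loop and lever hinges have friction: both stay where left.
- bar (a point): Middle of the loop's flat cross bar, 6 (along x) x 5 high, 45 long along chamber y, which goes down into the keeper's groove, then back (+x) under its lip: on the groove floor its centre is at z = 164 (chamber frame), on a ridge at z = 176. At the start it is raised 35 to 80 over the keeper. With the lever well open it can be brought over the groove; the lever follows the loop.
- roller (a point): Centre of the loop's grip bar, 10 in diameter, 42 long along chamber y, standing 28 off the cross bar on two uprights at y = +-21.5. Pinch it from above, one finger on its door side and one on its lever side (closing along chamber x); it can turn between the fingers as the loop swings.
- handle: The lever's flat steel handle, 30 wide, 5 thick, reaching 80 from the lever pivot, with a round cross bar 12 in diameter at its end. Origin: on the lever pivot. It is pushed from its door side, over and down.
- lever_tip (a point): Centre of the round cross bar at the handle's free end, 74 from the lever pivot. Lever open: above the pivot. Lever closed: at chamber x = 24, z = 171.5.
- lever (a joint): Lever angle, rad: 0 = closed, flat on its stop, handle pointing to the chamber's back (+x); grows as the handle swings up and towards the door; about 1.57 upright; limit 2.3; starts at 1.65 to 1.9. With the bar in the groove it begins to draw at 1.7 to 1.0, is dead centre at about 0.35, and beyond that the latch pulls it on to 0. Closing takes 2 to 6 N at the handle's end.
- reagent: Amber glass bottle, 56 diameter, 130 high, standing beside the chamber. Origin at its foot.
- beaker: White open beaker, 64 diameter, 85 high, beside the chamber. Origin at its foot.
- jar: White jar, 52 diameter, 70 high, beside the chamber. Origin at its foot.

How it is judged:
By the outcome, as a careful person would: the job done as asked, in the order asked, and still so for the second after the job is handed in, with the robot touching nothing.
It also fails if it takes over 67 s, if anything falls off the work surface, if the arm or the gripper's body presses on something with over 40 N, if the wrist force passes 120 N, or if a joint passes its speed limit or range.

## Robot

A 6-joint arm with a two-finger parallel gripper is mounted at the origin on the work surface. World frame = base frame: x ahead of the robot, y to its left, z up, the work surface at z = 0. Lengths are in mm, angles in degrees, forces in N, time in s.
With the tool pointing down it reaches from about 350 to 850 mm from the base axis. Payload 8.1 kg.
Tool frame: the origin (TCP) lies midway between the tips of the shut fingers; the grasp point (between the pads) lies 19 mm behind it; z points along the fingers, y is the direction in which the jaws open and shut (so a half turn about z gives the same grasp; the last joint's range is limited). The gripper opens to 85 mm and grips with 20 to 120 N. Pads are 22 mm wide; open, the fingers measure 114 mm over their backs; the gripper's body (76 mm by 85 mm) begins 54 mm behind the grasp point. The pads swing forward as they close: fully open they stand 13 mm farther back than shut.
Start: joints at [-80.237, 7.471, 85.268, -0, 87.261, -4.893], TCP at [151.832, -580.476, 231.292] pointing down, gripper open.
Joint ranges: [-169.43, 169.43], [-51.17, 129.36], [1.28, 143.12], [-76.62, 256.62], [0, 156.53], [-152.29, 152.29]. Speed limits (degrees/s): [136.94, 136.94, 159.86, 180, 180, 180].

## Interface

Orientations are given as [roll, pitch, yaw] about the fixed x, y, z axes, in that order (R = Rz(yaw) Ry(pitch) Rx(roll)).
In Python, from bench import r gives the robot as it stands.
- The arm moves only by the shell command python3 -m jog 'ROWS' [FORCE]. ROWS is JSON, a list of rows, each a list of 5 numbers: the shift along the tool's x, y, z in m, then the turn about the tool's z in rad, then the opening, from 0 (shut) to 1 (fully open). A call has 1 to 20 rows; each row is the pose to reach, as a shift and turn from the pose measured when the call began, along the tool's axes at that moment; what a row does not reach only later rows make up. A row lasts 1/10 s, in which the tool goes at most 50 mm and 8.59 degrees, less where a joint would pass 70% of its speed; a pose out of reach is approached as far as the arm can. A call with a gripper value outside its range is refused whole. The fingers move at their own pace and stop on an object; FORCE is the grip in N (left out, the last holds). Time passes only in rows, so rows that repeat a pose let the fingers close. It gives the time, the measured TCP pose, the force and the opening at its end, in the units of the state.
- r.sense(): the state, without advancing time (a new reading comes with each control period).
- r.snapshot(name): name is "scene" or "top" or "wrist"; returns a dict with "pixels" (480x640x3 uint8, red, green, blue), "K" (3x3 intrinsics, pixels), "k1" (the pictures are not rectified: a ray, as slopes to the right and down, at radius r is drawn at 1 + k1 r^2 times it, then the intrinsics apply), "R" (3x3) and "t" (3): a world point X has camera coordinates R X + t. Camera axes: x right, y down, z forward; pixel columns grow to the right and rows downward; lengths in mm; the calibration is good to about 2 mm. A picture is of the moment at which its call begins. There is no depth.
- r.hand_in(): hands the job in, once; it reports no verdict.
The state is a dict: "time": time; "joint_pos": joint angles; "qd": joint speeds; "joint_efforts": joint torques, N m; "tool_pos": TCP position; "tcp_rot": TCP orientation; "ft_force": force on the tool from outside, world axes, zero at the start; "wrist_torque": the same for the moment, N m; "finger_gap": finger opening in mm.
Only numpy, scipy, OpenCV 4.12 (cv2) and the standard library are available. Lean on these libraries where they do the work, as an engineer would, in place of code of your own. Each camera call takes 0.05 s, during which the arm holds its last target.

## Working session

There is one attempt and no reset: what is moved stays moved. The work goes in short steps, Python scripts to look and compute and a shell command to move; the robot and the scene stay as the last step left them, time stands still between calls to the robot, and variables do not carry over. Pictures are saved under pics/ and viewed, and the job is handed in when it is done.

```bash
ls; mkdir -p pics; python3 - <<'E'
from bench import r
import cv2,json
s=r.sense();print(s)
for n in ("scene","top","wrist"):
    d=r.snapshot(n);cv2.imwrite(f"pics/{n}0.png",d["pixels"][:,:,::-1])
    print(n,d["K"],d["k1"],d["R"],d["t"])
E
```

```text
pics
{'time': 0.0, 'joint_pos': array([-8.02362811e+01,  7.51649669e+00,  8.53318890e+01,  2.83572872e-03,
        8.72605414e+01, -4.89301303e+00]), 'qd': array([-0.03074125, -0.07813415, -0.02298519, -0.10783644, -0.0215375 ,
        0.03086489]), 'joint_efforts': array([ 1.59278916e-03, -5.69391739e+01, -5.00550485e+01, -3.35169661e-04,
        1.46102405e-02, -4.11913243e-05]), 'tool_pos': array([ 151.76011542, -579.90760077,  230.2049413 ]), 'tcp_rot': array([-1.79891711e+02, -1.21128825e-02,  1.46565822e+01]), 'ft_force': array([ 0.84349791,  0.57608939, -0.47036583]), 'wrist_torque': array([ 0.00513134,  0.00999943, -0.03776023]), 'finger_gap': 85.75450741930791}
scene [[458.64477635   0.         327.7550165 ]
 [  0.         458.64477635 240.12566259]
 [  0.           0.           1.        ]] 0.020684007562283807 [[-0.35776546  0.93380836 -0.00241219]
 [ 0.48288713  0.18279399 -0.85639148]
 [-0.79926459 -0.30755211 -0.51632142]] [ 184.74665461 -215.79171601 1301.56320549]
top [[540.60224565   0.         318.65660422]
 [  0.         540.60224565 234.12595687]
 [  0.           0.           1.        ]] -0.027273563588488516 [[ 0.01069941 -0.99951142  0.0293673 ]
 [-0.98993465 -0.01473254 -0.14075631]
 [ 0.1411202  -0.0275657  -0.98960862]] [  21.41565919  658.07948429 1075.2753455 ]
wrist [[398.61453087   0.         325.16399317]
 [  0.         398.61453087 236.9834869 ]
 [  0.           0.           1.        ]] 0.02733469859438065 [[ 0.25454392 -0.96705734 -0.00273753]
 [-0.93100064 -0.24581711  0.26983654]
 [-0.26162034 -0.0661366  -0.96290225]] [-600.53547213  -37.00095916  378.31536016]
```

View pics/scene0.png

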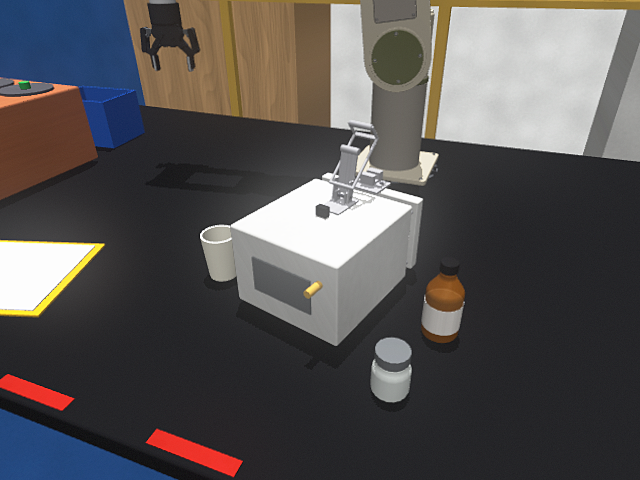

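View pics/top0.png

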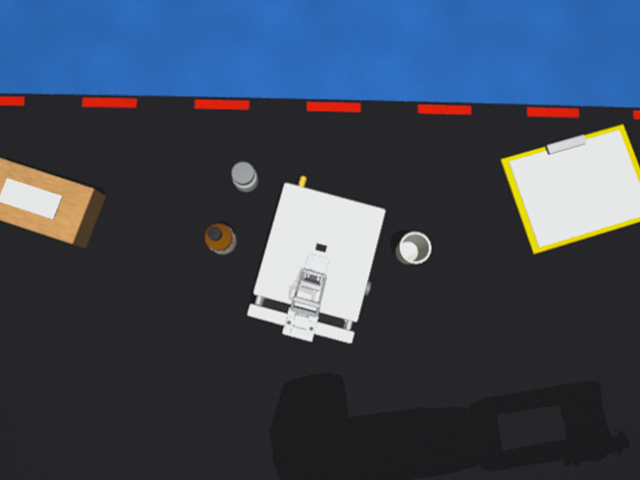

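View pics/wrist0.png

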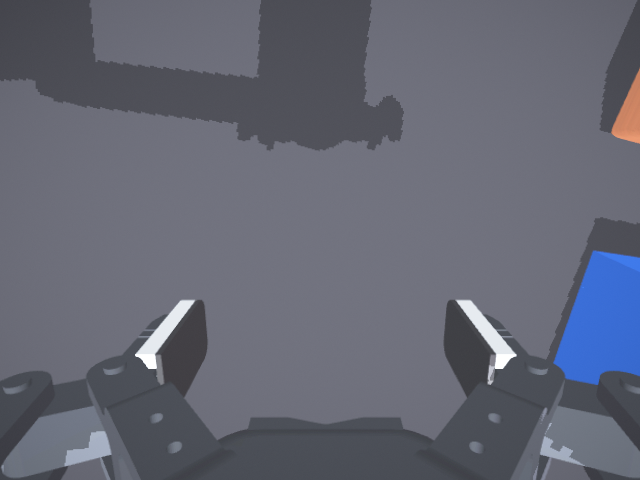

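The scene and top views show the chamber (top roof corners near (286,184), (385,209), (358,321)), the door with keeper at about (300,328), and the open latch. Next I enlarge the region.

```bash
cat > h.py <<'E'
import numpy as np, cv2
def proj(d,P):
    P=np.atleast_2d(np.array(P,float)); c=P@np.array(d["R"]).T+np.array(d["t"])
    s=c[:,:2]/c[:,2:]; s=s*(1+d["k1"]*(s**2).sum(1,keepdims=True))
    K=np.array(d["K"]); return s@K[:2,:2].T+K[:2,2]
def ray(d,p):
    K=np.array(d["K"]); u=(np.array(p,float)-K[:2,2])/np.diag(K)[:2]; s=u.copy()
    for _ in range(20): s=u/(1+d["k1"]*(s@s))
    R=np.array(d["R"]); return -R.T@np.array(d["t"]), R.T@np.array([s[0],s[1],1])
def at_z(d,p,z):
    o,v=ray(d,p); return o+v*(z-o[2])/v[2]
def crop(d,x0,y0,w,h,k,name):
    im=np.array(d["pixels"])[y0:y0+h,x0:x0+w,::-1]
    im=cv2.resize(im,None,fx=k,fy=k,interpolation=cv2.INTER_CUBIC)
    cv2.imwrite("pics/"+name,im)
def calib(d): return {k:d[k] for k in("K","k1","R","t")}
E
python3 - <<'E'
from bench import r
from h import *
import pickle
t=r.snapshot("top");s=r.snapshot("scene")
pickle.dump((t,s),open("init.pkl","wb"))
crop(t,240,170,160,180,3,"topc.png")
crop(s,200,100,240,240,2.5,"scenec.png")
crop(s,310,110,120,110,5,"scenel.png")
E
```

```text
(no output)
```

View pics/topc.png

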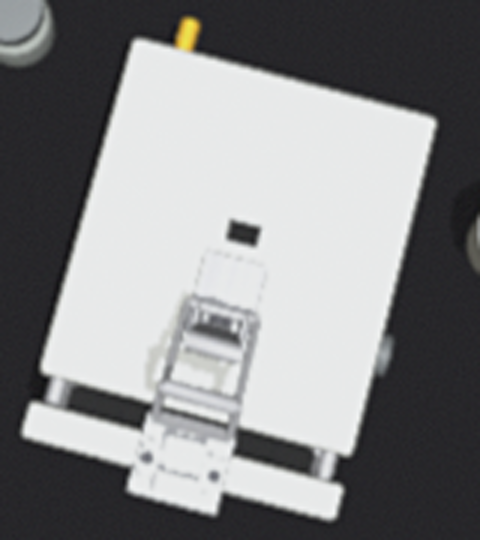

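View pics/scenec.png

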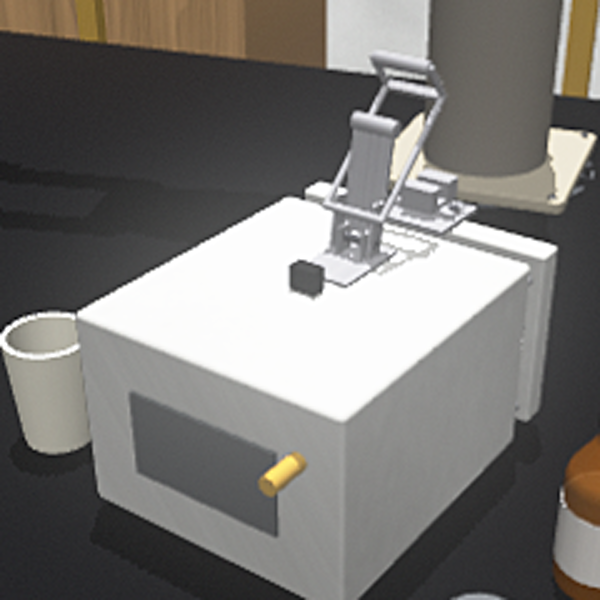

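View pics/scenel.png

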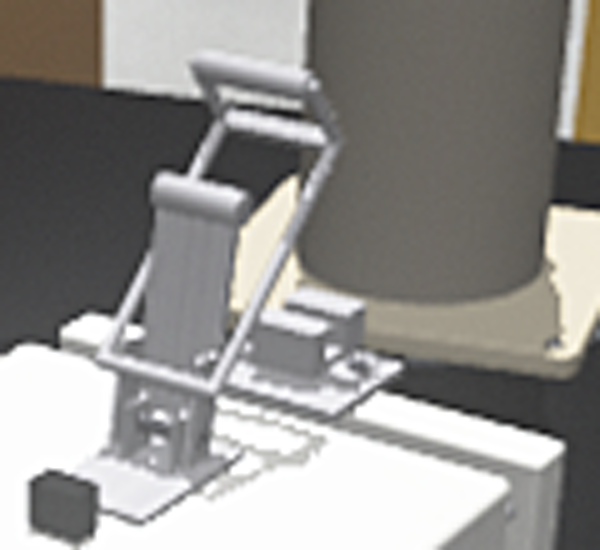

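```bash
cat > fit.py <<'E'
from h import *
import pickle
from scipy.optimize import least_squares
t,s=pickle.load(open("init.pkl","rb"))
C=np.array([[110,100,150],[110,-100,150],[-110,-100,150],[-110,100,150]],float)
pt=np.array([[134,38],[437,120],[352,455],[40,374]])/3+[240,170]
ps=np.array([[345,418],[78,312],[290,197],[530,262]])/2.5+[200,100]
def W(p,X):
    c,q=np.cos(p[2]),np.sin(p[2]); X=np.atleast_2d(X)
    return X@np.array([[c,-q,0],[q,c,0],[0,0,1]]).T+[p[0],p[1],0]
f=lambda p,a,b:np.concatenate([a*(proj(t,W(p,C))-pt).ravel(),b*(proj(s,W(p,C))-ps).ravel()])
if __name__=="__main__":
    for a,b in((1,1),(1,0),(0,1)):
        o=least_squares(f,[500,0,-.2],args=(a,b));print(o.x,np.degrees(o.x[2]),np.abs(o.fun).max(),(o.fun**2).mean()**.5)
        print(o.fun.reshape(-1,2).round(1).tolist())
E
python3 fit.py
```

```text
[ 6.11559629e+02  3.11015936e+01 -2.47366272e-01] -14.173043384691717 2.9552746346878394 1.4629321037345306
[[-1.4, -0.9], [-0.7, -1.3], [-0.8, 0.3], [-1.5, -0.6], [-0.2, -1.9], [-2.4, -1.9], [-1.1, -3.0], [0.9, -1.4]]
[ 6.10412939e+02  2.90110085e+01 -2.47838822e-01] -14.200118516594307 0.9714236538541172 0.3569859289031218
[[-0.2, -0.3], [0.4, -0.7], [0.3, 1.0], [-0.4, -0.0], [-0.0, -0.0], [-0.0, -0.0], [-0.0, -0.0], [-0.0, -0.0]]
[ 6.15648542e+02  3.38530291e+01 -2.48289148e-01] -14.225920259645676 2.234489542722798 0.9284007258104613
[[-0.0, -0.0], [-0.0, -0.0], [-0.0, -0.0], [-0.0, -0.0], [0.6, 0.2], [-2.2, -0.4], [-0.5, -1.9], [2.1, -0.1]]
```

```bash
cat > fit2.py <<'E'
from fit import *
o=least_squares(f,[500,0,-.2],args=(1,1)).x
def latch(th,phi):
    c,q=np.cos(th),np.sin(th)
    pin=np.array([-50+18.8*c+6.8*q,0,164+18.8*q-6.8*c])
    bar=pin+94*np.array([-np.cos(phi),0,np.sin(phi)])
    d=phi-np.radians(4.15); rol=bar+28*np.array([np.sin(d),0,np.cos(d)])
    a=th+np.arctan2(7.5,74); tip=np.array([-50+74.4*np.cos(a),0,164+74.4*np.sin(a)])
    return np.array([tip,bar,rol,pin])
if __name__=="__main__":
    ms=np.array([[199,192],[278,124],[255,76],[160,372]])/5+[310,110]
    def g(p):
        return (proj(s,W(o,latch(*p[:2]))+[0,0,0])-ms+p[2:4]).ravel()
    q=least_squares(g,[1.7,.7,0,0]);print(q.x,q.fun.round(1));L=latch(*q.x[:2]);print(L,W(o,L))
    im=cv2.resize(t["pixels"][230:350,240:380,::-1],None,fx=5,fy=5,interpolation=cv2.INTER_CUBIC)
    for p in proj(t,W(o,L)): cv2.circle(im,tuple(((p-[240,230])*5).astype(int)),4,(0,0,255),-1)
    cv2.imwrite("pics/topl.png",im)
E
python3 fit2.py
```

```text
[1.70393609 0.72305976 1.04877205 0.76141886] [-0.1  0.6  0.4  0.3  0.  -0.9 -0.3 -0.1]
[[ -67.26173559    0.          236.36983131]
 [-116.23557711    0.          245.73439857]
 [ -99.27634958    0.          268.0140889 ]
 [ -45.75581933    0.          183.53629777]] [[546.34529668  47.57071385 236.36983131]
 [498.86218681  59.56202028 245.73439857]
 [515.30518657  55.40953218 268.0140889 ]
 [567.19658694  42.30496331 183.53629777]]
```

View pics/topl.png

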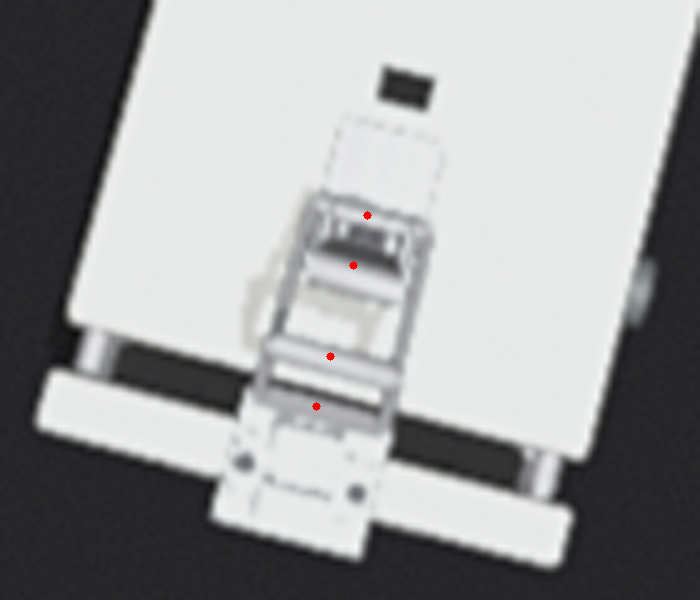

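```bash
cat > tool.py <<'E'
from h import *
from scipy.spatial.transform import Rotation as Ro
from bench import r
CH=np.array([611.56,31.10,-0.24737])  # chamber pose
def ch2w(X):
    c,q=np.cos(CH[2]),np.sin(CH[2]);return np.array([c*X[0]-q*X[1]+CH[0],q*X[0]+c*X[1]+CH[1],X[2]])
def w2ch(X):
    c,q=np.cos(CH[2]),np.sin(CH[2]);a,b=X[0]-CH[0],X[1]-CH[1];return np.array([c*a+q*b,-q*a+c*b,X[2]])
def st():
    s=r.sense();R=Ro.from_euler("xyz",s["tcp_rot"],degrees=True)
    c,q=np.cos(CH[2]),np.sin(CH[2]);f=s["ft_force"]
    print("t",round(s["time"],2),"tcp ch",w2ch(s["tool_pos"]).round(1),"rpy",s["tcp_rot"].round(2),"Fch",np.round([c*f[0]+q*f[1],-q*f[0]+c*f[1],f[2]],1),"gap",round(s["finger_gap"],1))
    return s,R
def to(X):
    s,R=st();d=R.inv().apply(ch2w(X)-s["tool_pos"])/1000
    y=R.as_matrix()[:,1];ang=np.arctan2(y[1],y[0]);dw=(CH[2]-ang+np.pi)%(2*np.pi)-np.pi
    print("to",X,"rows d",d.round(4),"turn",round(-dw,4))
E
python3 - <<'E'
from tool import *
to([-115,0,335])
d=r.snapshot("wrist");s,R=st()
print(R.inv().apply(-np.array(d["R"]).T@d["t"]-s["tool_pos"]), R.inv().apply(np.array(d["R"])[2]))
E
```

```text
t 0.25 tcp ch [-296.1 -705.3  230.8] rpy [-179.95   -0.     14.66] Fch [-0.9 -0.1 -0.4] gap 85.6
to [-115, 0, 335] rows d [ 0.4988 -0.5306 -0.1037] turn -1.0676
t 0.3 tcp ch [-296.1 -705.4  230.9] rpy [-179.96   -0.     14.66] Fch [0.2 0.1 0. ] gap 85.2
[  67.35998783    1.66809044 -142.13658309] [-2.69943524e-01 -8.23796387e-04  9.62875805e-01]
```

```bash
python3 -m jog '[[0,0,-0.05,0,1],[0.03,-0.03,-0.1,-0.15,1],[0.499,-0.531,-0.104,-1.068,1],[0.499,-0.531,-0.104,-1.068,1],[0.499,-0.531,-0.104,-1.068,1],[0.499,-0.531,-0.104,-1.068,1],[0.499,-0.531,-0.104,-1.068,1],[0.499,-0.531,-0.104,-1.068,1],[0.499,-0.531,-0.104,-1.068,1],[0.499,-0.531,-0.104,-1.068,1],[0.499,-0.531,-0.104,-1.068,1],[0.499,-0.531,-0.104,-1.068,1],[0.499,-0.531,-0.104,-1.068,1],[0.499,-0.531,-0.104,-1.068,1],[0.499,-0.531,-0.104,-1.068,1],[0.499,-0.531,-0.104,-1.068,1],[0.499,-0.531,-0.104,-1.068,1],[0.499,-0.531,-0.104,-1.068,1],[0.499,-0.531,-0.104,-1.068,1],[0.499,-0.531,-0.104,-1.068,1]]'
python3 - <<'E'
from tool import *
import pickle
to([-115,0,335])
d=r.snapshot("wrist");pickle.dump(d,open("w1.pkl","wb"))
cv2.imwrite("pics/w1.png",d["pixels"][:,:,::-1])
E
```

```text
time: 2.3
tool_pos: [500.0, 58.4, 335.5]
tcp_rot: [180.0, -0.0, 75.7]
ft_force: [-0.6, 0.3, 0.5]
finger_gap: 85.3
t 2.3 tcp ch [-114.9   -0.9  335.5] rpy [ 1.7999e+02 -2.0000e-02  7.5740e+01] Fch [-0.6  0.1  0.5] gap 85.3
to [-115, 0, 335] rows d [ 0.0009 -0.0001  0.0005] turn -0.0015
```

View pics/w1.png

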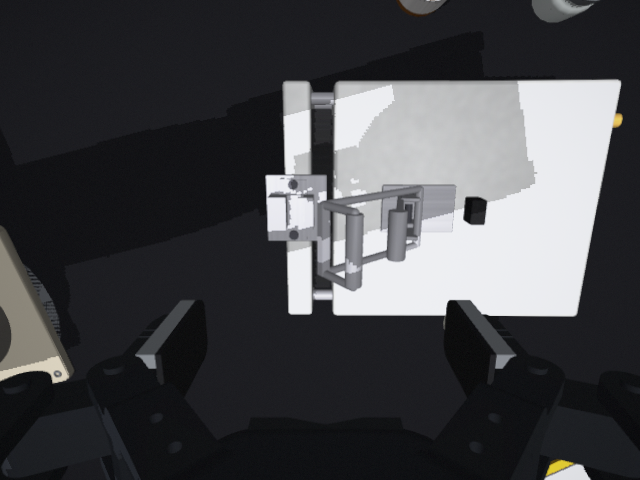

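```bash
python3 - <<'E'
from tool import *
import pickle
d=pickle.load(open("w1.pkl","rb"))
crop(d,250,160,100,95,6,"w1k.png")
crop(d,310,170,150,130,5,"w1l.png")
E
```

```text
(no output)
```

View pics/w1k.png

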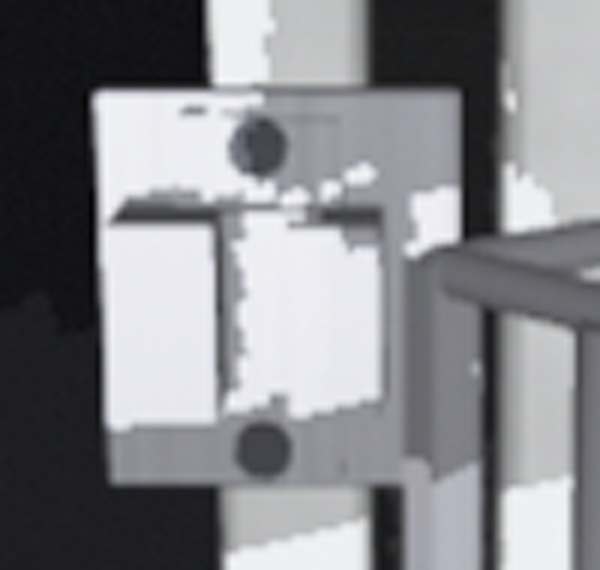

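View pics/w1l.png

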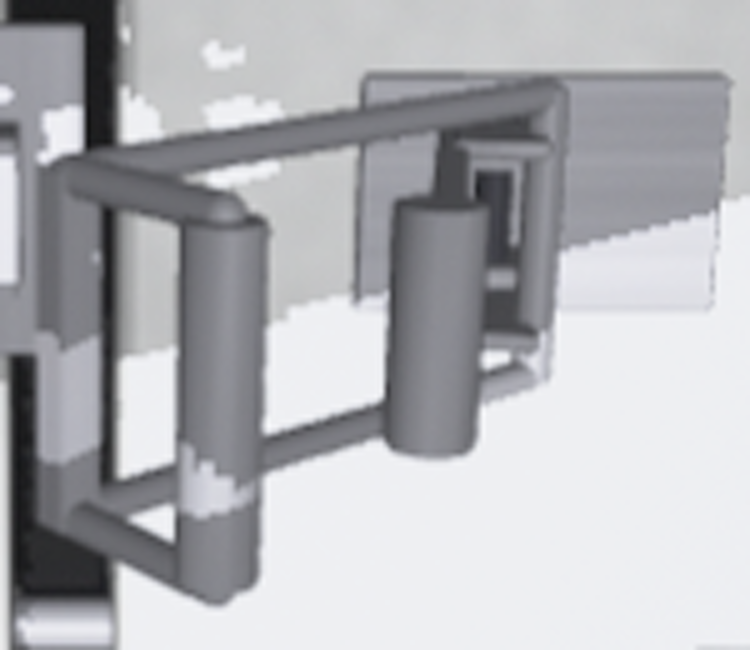

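```bash
cat > fit3.py <<'E'
from fit2 import *
w=pickle.load(open("w1.pkl","rb"))
pw=np.array([[620,81],[577,316.5],[333,316.5],[333,82.5]])
# order: +y back? find by try
best=None
from itertools import permutations
for perm in permutations(range(4)):
    fw=lambda p:(proj(w,W(p,C[list(perm)]))-pw).ravel()
    q=least_squares(fw,o)
    if best is None or q.cost<best[0]: best=(q.cost,q.x,q.fun,perm)
print(best)
P=best[1]
ml=np.array([[435,325],[70,345],[222,410],[550,228]])/5+[310,170]
# fit latch + chamber x with wrist
g=lambda p:(proj(w,W(P,latch(*p[:2])+[p[2],p[3],0]))-ml).ravel()
q=least_squares(g,[1.7,.72,0,0]);print(q.x,q.fun.round(1));print(latch(*q.x[:2])+[q.x[2],q.x[3],0])
def inv(p,X):
    c,s_=np.cos(p[2]),np.sin(p[2]);a,b=X[0]-p[0],X[1]-p[1];return np.array([c*a+s_*b,-s_*a+c*b,X[2]])
for cx in (103,217,254.5,385):
    print(cx,inv(P,at_z(w,[250+cx/6,160+315/6],173.5)))
E
python3 fit3.py
```

```text
(np.float64(13.587511701881898), array([611.16478278,  28.95280574,  -3.38577184]), array([ 2.65829268, -2.13570318,  0.3061586 ,  2.31303619, -1.82472811,
        2.05407333, -1.54716752, -0.40103442]), (2, 3, 0, 1))
[ 0.54514747  2.47443261 57.37545771  7.76836867] [ -2.8   2.8  22.8   6.1 -35.7 -15.3  15.7   8.2]
[[ 66.776827     7.76836867 208.79773796]
 [100.82122867   7.76836867 226.09748738]
 [119.69283606   7.76836867 205.41265152]
 [ 26.9765138    7.76836867 167.93428521]]
103 [160.28025717  -3.07177925 173.5       ]
217 [145.49036396  -3.03484767 173.5       ]
254.5 [140.62277647  -3.02216646 173.5       ]
385 [123.67770619  -2.97598448 173.5       ]
```

```bash
sed -i 's/permutations(range(4))/[(0,1,2,3)]/' fit3.py; python3 fit3.py
```

```text
(np.float64(13.587511701890582), array([ 6.11164783e+02,  2.89528057e+01, -2.44179198e-01]), array([ 2.65829396, -2.13570134,  0.3061571 ,  2.31303751, -1.82472934,
        2.05407207, -1.54716594, -0.40103618]), (0, 1, 2, 3))
[1.78629066 0.70515894 3.4625543  1.43841582] [ 0.  -0.1  0.5  0.5 -0.1 -1.4 -0.4  1.4]
[[ -69.69392903    1.43841582  234.7045775 ]
 [-115.49653821    1.43841582  244.7457753 ]
 [ -98.93883122    1.43841582  267.32546394]
 [ -43.91473485    1.43841582  183.81921764]]
103 [-160.28025725    3.07177742  173.5       ]
217 [-145.49036405    3.034846    173.5       ]
254.5 [-140.62277655    3.02216485  173.5       ]
385 [-123.67770628    2.97598307  173.5       ]
```

```bash
sed -i 's/^CH=.*/CH=np.array([611.2,29.5,-0.2455])/' tool.py; python3 - <<'E'
from tool import *
to([-99,1,256])
E
```

```text
t 2.35 tcp ch [-114.9    1.   335.6] rpy [ 1.7998e+02 -3.0000e-02  7.5730e+01] Fch [0.4 0.1 0.6] gap 85.6
to [-99, 1, 256] rows d [0.     0.0158 0.0796] turn -0.0035
```

```bash
python3 -m jog '[[0,0.016,0.02,-0.003,1],[0,0.016,0.05,-0.003,1],[0,0.016,0.07,-0.003,1],[0,0.016,0.079,-0.003,1],[0,0.016,0.079,-0.003,1]]' 
python3 - <<'E'
from tool import *
st()
d=r.snapshot("wrist");cv2.imwrite("pics/w2.png",d["pixels"][:,:,::-1])
E
```

```text
time: 2.85
tool_pos: [514.7, 53.7, 255.5]
tcp_rot: [-179.9, 0.0, 75.8]
ft_force: [-0.4, -0.5, -0.5]
finger_gap: 85.4
t 2.85 tcp ch [-9.950e+01  1.000e-01  2.555e+02] rpy [-179.9     0.     75.83] Fch [-0.2 -0.6 -0.5] gap 85.4
```

View pics/w2.png

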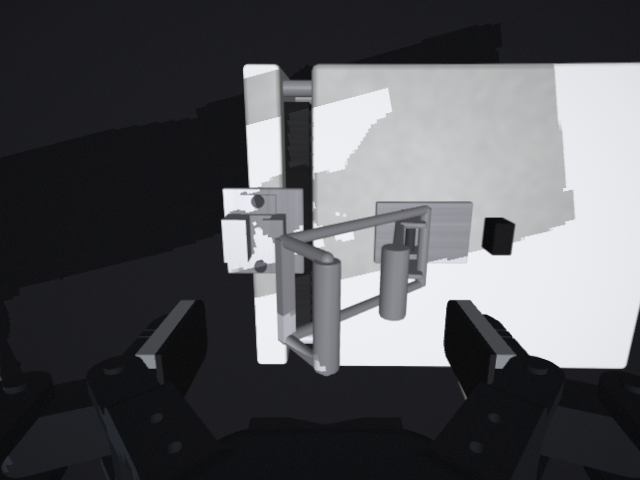

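The roller (col ≈327) sits midway between the fingertips (205 and 447). I'll close gently.

```bash
python3 -m jog '[[0,0,0,0,0.5],[0,0,0,0,0.2],[0,0,0,0,0.05],[0,0,0,0,0.05],[0,0,0,0,0.05],[0,0,0,0,0.05],[0,0,0,0,0.05],[0,0,0,0,0.05],[0,0,0,0,0.05],[0,0,0,0,0.05]]' 25
python3 - <<'E'
from tool import *
st()
d=r.snapshot("wrist");cv2.imwrite("pics/w3.png",d["pixels"][:,:,::-1])
E
```

```text
time: 3.9
tool_pos: [515.4, 54.0, 257.2]
tcp_rot: [180.0, -0.0, 75.9]
ft_force: [-1.5, 0.5, 3.6]
finger_gap: 8.7
t 3.9 tcp ch [-98.8   0.5 257.2] rpy [ 1.7997e+02 -4.0000e-02  7.5850e+01] Fch [-1.6  0.1  3.6] gap 8.7
```

View pics/w3.png

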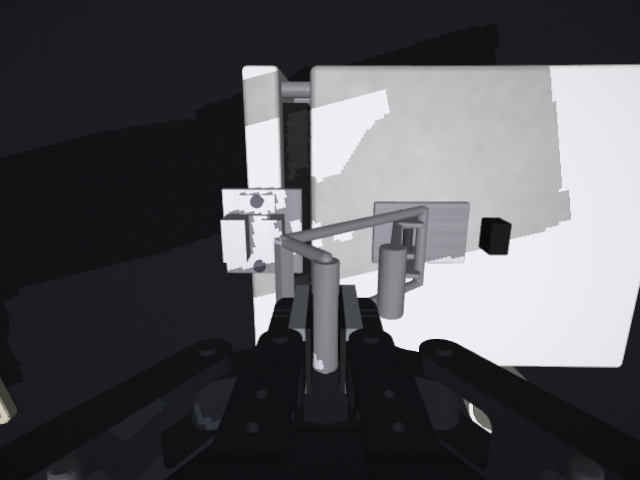

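```bash
cat > ik.py <<'E'
import pickle,numpy as np
from scipy.optimize import least_squares
def latch(th,phi):
    c,q=np.cos(th),np.sin(th)
    pin=np.array([-50+18.8*c+6.8*q,164+18.8*q-6.8*c])
    bar=pin+94*np.array([-np.cos(phi),np.sin(phi)])
    d=phi-np.radians(4.15); rol=bar+28*np.array([np.sin(d),np.cos(d)])
    return pin,bar,rol
def frombar(b):
    q=least_squares(lambda p:latch(*p)[1]-b,[1.7,.3]);return q.x,latch(*q.x)[2]
def fromrol(x,z):
    q=least_squares(lambda p:latch(*p)[2]-[x,z],[1.7,.5]);return q.x,latch(*q.x)[1],abs(q.fun).max()
if __name__=="__main__":
    print(fromrol(-99,267.7))
    for bx in(-136,-140,-144):
        for z in(220,200,185,178,176,170,164): 
            a,ro=frombar([bx,z]);print(bx,z,"th,phi",a.round(2),"rol",ro.round(1))
E
python3 ik.py
```

```text
(array([1.67496846, 0.71965031]), array([-115.88316766,  245.36261766]), np.float64(0.0))
-136 220 th,phi [1.88 0.39] rol [-127.2  246.6]
-136 200 th,phi [1.59 0.18] rol [-132.9  227.8]
-136 185 th,phi [1.51 0.03] rol [-137.2  213. ]
-136 178 th,phi [ 1.51 -0.05] rol [-139.3  205.8]
-136 176 th,phi [ 1.52 -0.07] rol [-139.9  203.7]
-136 170 th,phi [ 1.55 -0.14] rol [-141.8  197.4]
-136 164 th,phi [ 1.61 -0.2 ] rol [-143.6  190.9]
-140 220 th,phi [2.08 0.4 ] rol [-131.1  246.5]
-140 200 th,phi [1.79 0.17] rol [-137.2  227.9]
-140 185 th,phi [1.72 0.02] rol [-141.6  213. ]
-140 178 th,phi [ 1.72 -0.06] rol [-143.7  205.8]
-140 176 th,phi [ 1.73 -0.08] rol [-144.3  203.7]
-140 170 th,phi [ 1.77 -0.15] rol [-146.1  197.3]
-140 164 th,phi [ 1.82 -0.21] rol [-147.9  190.9]
-144 220 th,phi [2.32 0.41] rol [-134.7  246.4]
-144 200 th,phi [1.99 0.17] rol [-141.2  227.9]
-144 185 th,phi [1.92 0.01] rol [-145.7  212.9]
-144 178 th,phi [ 1.93 -0.06] rol [-147.8  205.7]
-144 176 th,phi [ 1.93 -0.09] rol [-148.4  203.7]
-144 170 th,phi [ 1.97 -0.15] rol [-150.2  197.3]
-144 164 th,phi [ 2.02 -0.21] rol [-151.9  190.9]
```

```bash
python3 -c "
from ik import *
for i in range(0,11,2): print(fromrol(-99-3.8*i,268-4*i))"
python3 -m jog '[[0,-0.004,0.003,0,0.05],[0,-0.008,0.007,0,0.05],[0,-0.012,0.011,0,0.05],[0,-0.016,0.015,0,0.05],[0,-0.020,0.019,0,0.05],[0,-0.024,0.023,0,0.05],[0,-0.028,0.027,0,0.05],[0,-0.032,0.031,0,0.05],[0,-0.036,0.036,0,0.05],[0,-0.038,0.040,0,0.05],[0,-0.038,0.040,0,0.05]]'
python3 - <<'E'
from tool import *
st()
import pickle
d=r.snapshot("wrist");pickle.dump(d,open("w4.pkl","wb"));cv2.imwrite("pics/w4.png",d["pixels"][:,:,::-1])
s=r.snapshot("scene");crop(s,310,110,120,110,5,"s4.png")
E
```

```text
(array([1.69262117, 0.72371748]), array([-115.97387765,  245.7314689 ]), np.float64(0.0))
(array([1.56453821, 0.59958412]), array([-120.68609571,  235.80120029]), np.float64(5.684341886080802e-14))
(array([1.52407227, 0.48588889]), array([-125.44978656,  226.35936229]), np.float64(0.0))
(array([1.55043333, 0.37733592]), array([-130.20566505,  217.2914846 ]), np.float64(4.831690603168681e-13))
(array([1.63726471, 0.27307937]), array([-134.98052804,  208.56174738]), np.float64(0.0))
(array([1.78186384, 0.17470545]), array([-139.85869031,  200.14631282]), np.float64(2.842170943040401e-14))
time: 5.05
tool_pos: [477.8, 63.5, 216.2]
tcp_rot: [-179.9, -0.0, 75.9]
ft_force: [0.3, 1.3, 0.2]
finger_gap: 8.6
t 5.05 tcp ch [-137.7    0.5  216.2] rpy [-1.7993e+02 -3.0000e-02  7.5860e+01] Fch [-0.   1.4  0.2] gap 8.6
```

View pics/w4.png

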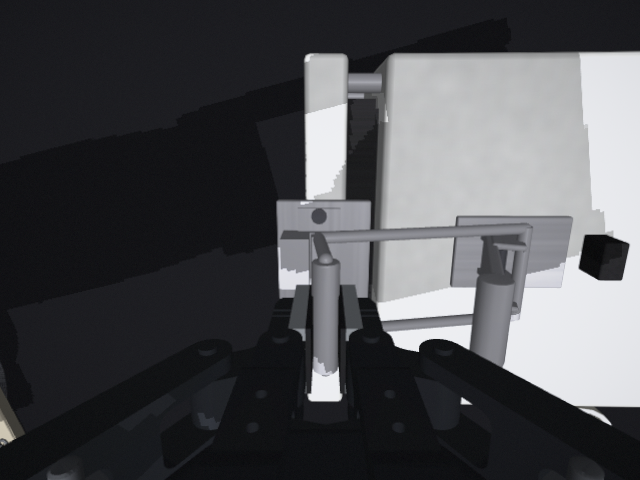

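View pics/s4.png

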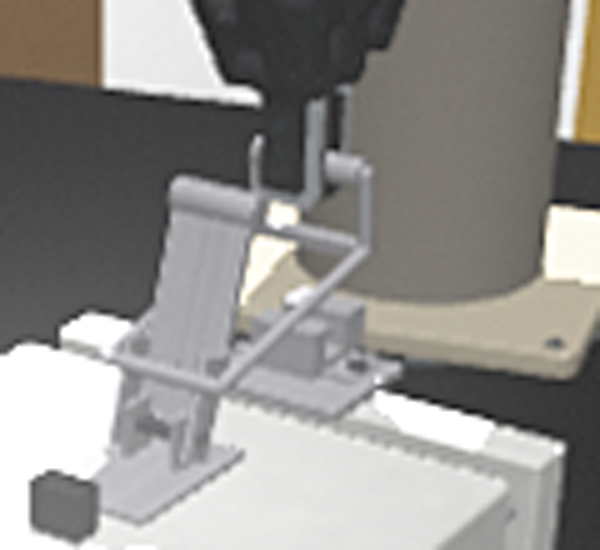

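```bash
python3 - <<'E'
from h import *
import pickle
d=pickle.load(open("w4.pkl","rb"))
crop(d,265,190,120,110,6,"w4k.png")
E
```

```text
(no output)
```

View pics/w4k.png

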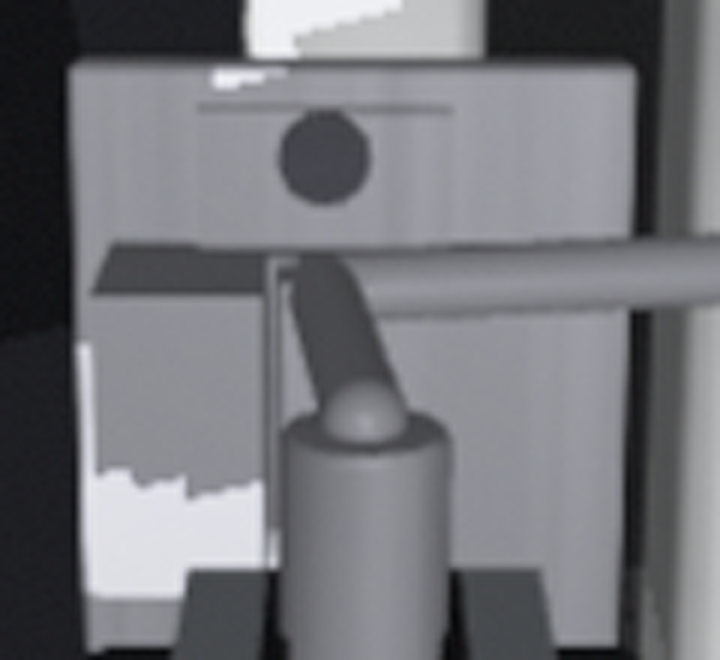

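```bash
python3 - <<'E'
from tool import *
import pickle
d=pickle.load(open("w4.pkl","rb"))
P=lambda cx,cy,z:w2ch(at_z(d,[265+cx/6,190+cy/6],z)).round(1)
print("outer R edge",P(265,300,173.5),P(263,480,173.5),"L edge",P(93,295,173.5),P(90,580,173.5))
print("bar corner @200",P(318,275,200),"roller",P(365,440,227))
print("plate edges z~163",P(70,70,163),P(635,70,163), "scr",P(325,158,163))
E
```

```text
outer R edge [-145.5   13.7  173.5] [-145.8   -1.7  173.5] L edge [-159.3   14.1  173.5] [-160.3  -10.5  173.5]
bar corner @200 [-140.6   23.1  200. ] roller [-137.4   20.6  227. ]
plate edges z~163 [-161.9   30.5  163. ] [-115.1   30.6  163. ] scr [-140.8   23.1  163. ]
```

```bash

python3 -m jog '[[0,-0.001,0.004,0,0.05],[0,-0.002,0.008,0,0.05],[0,-0.0035,0.012,0,0.05],[0,-0.005,0.016,0,0.05],[0,-0.006,0.019,0,0.05],[0,-0.006,0.019,0,0.05]]'
python3 - <<'E'
from tool import *
st()
import pickle
d=r.snapshot("wrist");pickle.dump(d,open("w5.pkl","wb"));crop(d,265,190,120,110,6,"w5k.png")
E
```

```text
time: 5.75
tool_pos: [471.9, 65.0, 197.2]
tcp_rot: [-179.9, -0.0, 75.9]
ft_force: [-3.0, 2.6, 1.1]
finger_gap: 8.6
t 5.75 tcp ch [-143.8    0.6  197.2] rpy [-1.799e+02 -2.000e-02  7.587e+01] Fch [-3.5  1.8  1.1] gap 8.6
```

View pics/w5k.png

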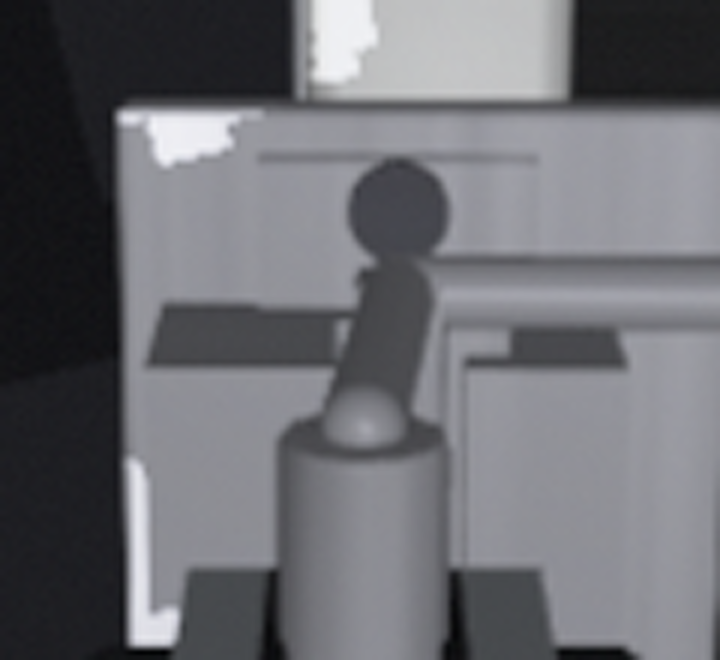

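```bash
python3 - <<'E'
from tool import *
import pickle
d=pickle.load(open("w5.pkl","rb"))
P=lambda cx,cy,z:w2ch(at_z(d,[265+cx/6,190+cy/6],z)).round(1)
print("outer L",P(148,366,173.5),"lip",P(465,366,173.5),"inner R",P(628,366,173.5))
print("bar corner @181",P(400,280,181),"roller",P(363,440,209))
E
```

```text
outer L [-159.3   14.2  173.5] lip [-136.3   14.2  173.5] inner R [-124.4   14.3  173.5]
bar corner @181 [-141.1   22.8  181. ] roller [-143.6   21.   209. ]
```

Mouth centre ≈ −140.8, bar ≈ −141.1 (chamber x). The bar is over the groove, so I'll descend gently.

```bash

python3 -m jog '[[0,-0.0005,0.002,0,0.05],[0,-0.001,0.004,0,0.05],[0,-0.0018,0.006,0,0.05],[0,-0.0022,0.008,0,0.05],[0,-0.0022,0.008,0,0.05]]'
python3 -c "
from tool import *
st()"
python3 -m jog '[[0,-0.0007,0.002,0,0.05],[0,-0.0012,0.004,0,0.05],[0,-0.0012,0.004,0,0.05]]'
python3 -c "
from tool import *
st()"
```

```text
time: 6.3
tool_pos: [470.2, 65.4, 189.3]
tcp_rot: [-180.0, -0.0, 75.9]
ft_force: [0.3, 2.0, 0.6]
finger_gap: 8.8
t 6.3 tcp ch [-145.6    0.6  189.3] rpy [-1.7996e+02 -3.0000e-02  7.5860e+01] Fch [-0.2  2.   0.6] gap 8.8
time: 6.6
tool_pos: [469.2, 65.7, 185.1]
tcp_rot: [-180.0, -0.0, 75.9]
ft_force: [1.4, 0.7, 0.6]
finger_gap: 8.5
t 6.6 tcp ch [-146.5    0.6  185.1] rpy [-1.7999e+02 -3.0000e-02  7.5860e+01] Fch [1.2 1.  0.6] gap 8.5
```

```bash

python3 -m jog '[[0,-0.0006,0.002,0,0.05],[0,-0.0011,0.004,0,0.05],[0,-0.0011,0.004,0,0.05]]'
python3 -c "
from tool import *
st()"
python3 -m jog '[[0,-0.0002,0.001,0,0.05],[0,-0.0005,0.002,0,0.05],[0,-0.0005,0.002,0,0.05]]'
python3 - <<'E'
from tool import *
st()
import pickle
d=r.snapshot("wrist");pickle.dump(d,open("w6.pkl","wb"));crop(d,265,190,120,110,6,"w6k.png")
s=r.snapshot("scene");crop(s,310,110,120,110,5,"s6.png")
E
```

```text
time: 6.9
tool_pos: [468.2, 66.0, 180.8]
tcp_rot: [180.0, -0.0, 75.9]
ft_force: [1.7, 1.2, 0.4]
finger_gap: 8.9
t 6.9 tcp ch [-147.6    0.6  180.8] rpy [ 1.800e+02 -4.000e-02  7.586e+01] Fch [1.3 1.5 0.4] gap 8.9
time: 7.2
tool_pos: [467.6, 66.0, 178.5]
tcp_rot: [-180.0, -0.0, 75.9]
ft_force: [2.8, 0.8, -0.3]
finger_gap: 8.7
t 7.2 tcp ch [-148.2    0.6  178.5] rpy [-1.7999e+02 -3.0000e-02  7.5850e+01] Fch [ 2.5  1.4 -0.3] gap 8.7
```

View pics/w6k.png

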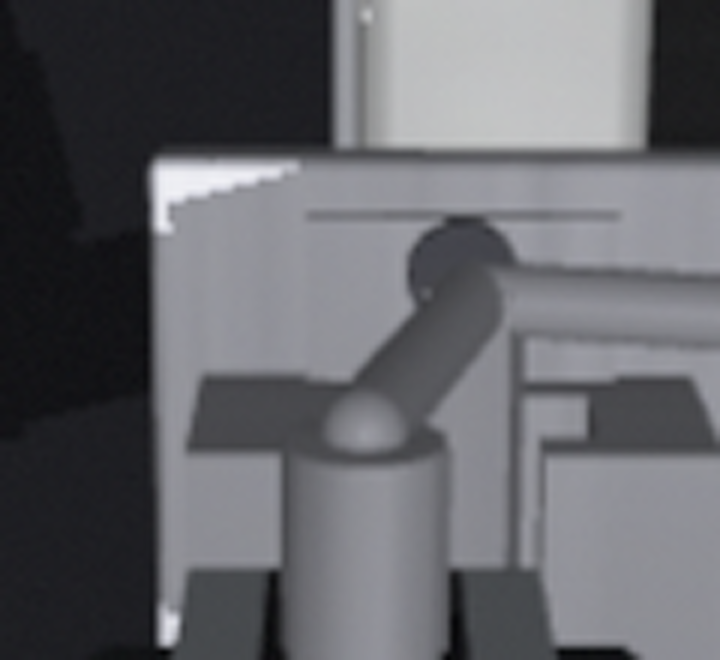

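View pics/s6.png

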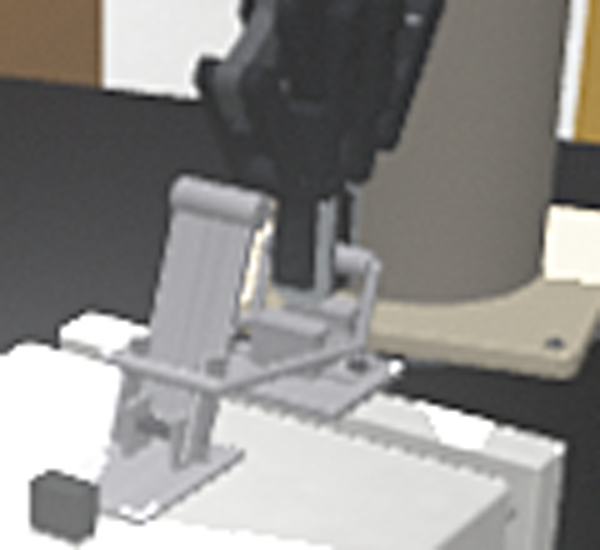

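```bash

python3 -m jog '[[0,-0.0002,0.001,0,0.05],[0,-0.0003,0.0015,0,0.05],[0,-0.0003,0.0015,0,0.05]]'
python3 - <<'E'
from tool import *
st()
E
```

```text
time: 7.6
tool_pos: [467.2, 66.2, 177.0]
tcp_rot: [-180.0, -0.0, 75.9]
ft_force: [1.4, 0.9, 0.3]
finger_gap: 8.4
t 7.6 tcp ch [-148.6    0.6  177. ] rpy [-1.7997e+02 -3.0000e-02  7.5860e+01] Fch [1.1 1.2 0.3] gap 8.4
```

```bash

python3 -m jog '[[0,-0.0002,0.0008,0,0.05],[0,-0.0002,0.0008,0,0.05]]'
python3 -c "
from tool import *
st()"
python3 -m jog '[[0,0.001,0,0,0.05],[0,0.002,0,0,0.05],[0,0.003,0,0,0.05],[0,0.004,0,0,0.05],[0,0.004,0,0,0.05]]'
python3 - <<'E'
from tool import *
st()
import pickle
d=r.snapshot("wrist");pickle.dump(d,open("w7.pkl","wb"));crop(d,265,190,120,110,6,"w7k.png")
E
```

```text
time: 7.8
tool_pos: [467.2, 66.2, 176.6]
tcp_rot: [180.0, -0.0, 75.9]
ft_force: [-0.3, 0.7, 4.3]
finger_gap: 8.8
t 7.8 tcp ch [-148.6    0.6  176.6] rpy [ 1.800e+02 -4.000e-02  7.586e+01] Fch [-0.5  0.6  4.3] gap 8.8
time: 8.3
tool_pos: [469.5, 65.6, 176.2]
tcp_rot: [-179.8, -0.0, 75.9]
ft_force: [-8.0, 2.3, 7.4]
finger_gap: 8.8
t 8.3 tcp ch [-146.2    0.6  176.2] rpy [-1.7978e+02 -2.0000e-02  7.5870e+01] Fch [-8.3  0.3  7.4] gap 8.8
```

View pics/w7k.png

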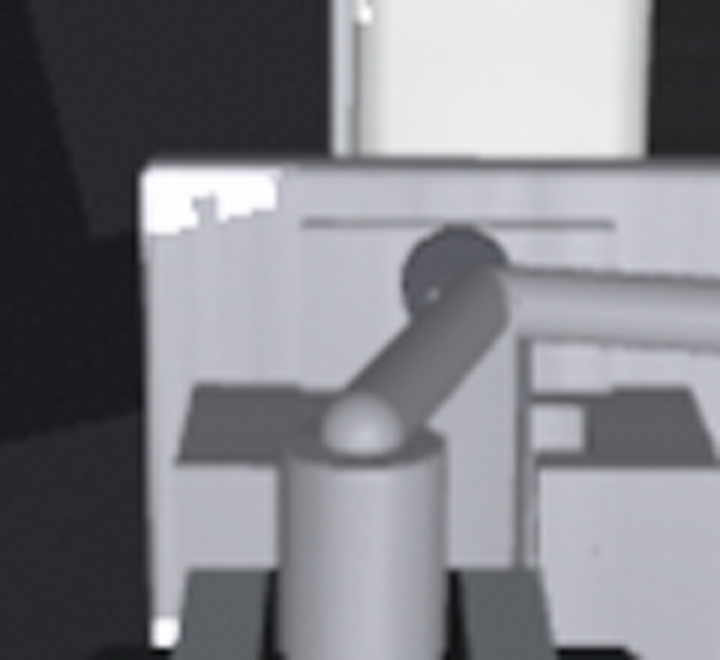

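```bash
python3 - <<'E'
from h import *
import pickle
d=pickle.load(open("w7.pkl","rb"));cv2.imwrite("pics/w7.png",d["pixels"][:,:,::-1])
d=pickle.load(open("w6.pkl","rb"));cv2.imwrite("pics/w6.png",d["pixels"][:,:,::-1])
E
```

```text
(no output)
```

View pics/w7.png

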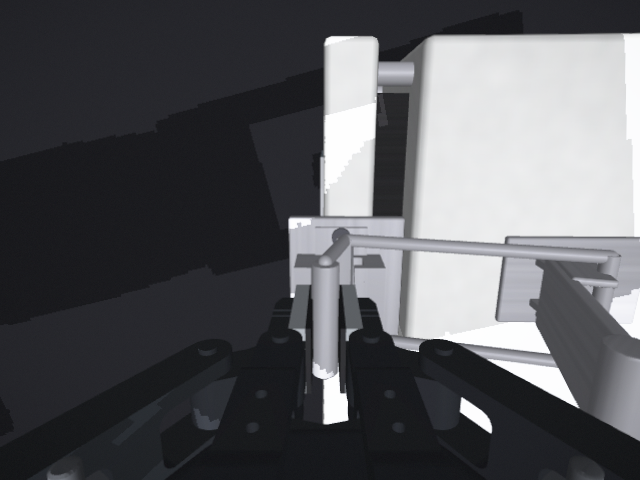

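View pics/w6.png

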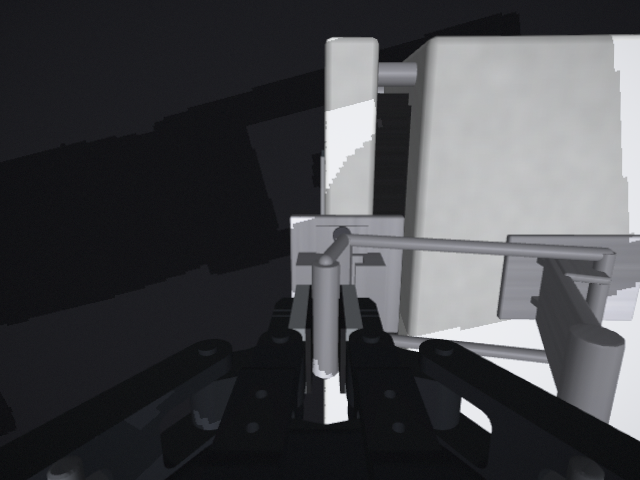

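```bash
python3 - <<'E'
from h import *
import pickle
for n in "67":
    d=pickle.load(open(f"w{n}.pkl","rb"));crop(d,490,225,150,110,5,f"w{n}r.png")
E
```

```text
(no output)
```

View pics/w6r.png

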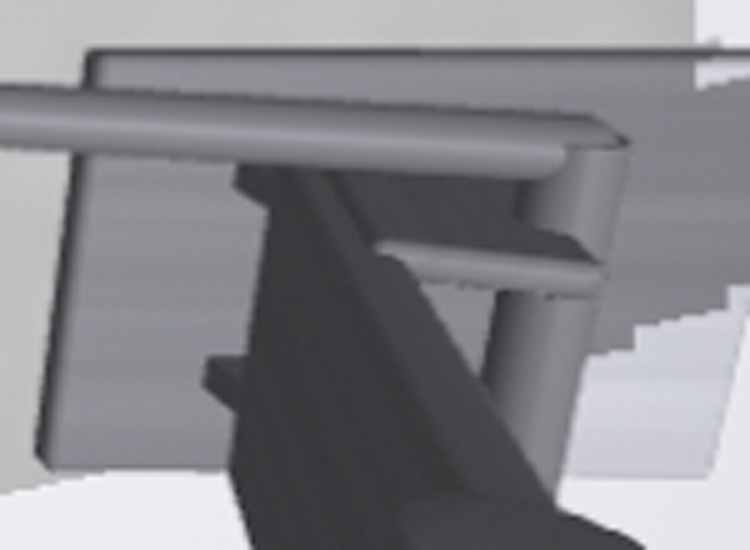

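View pics/w7r.png

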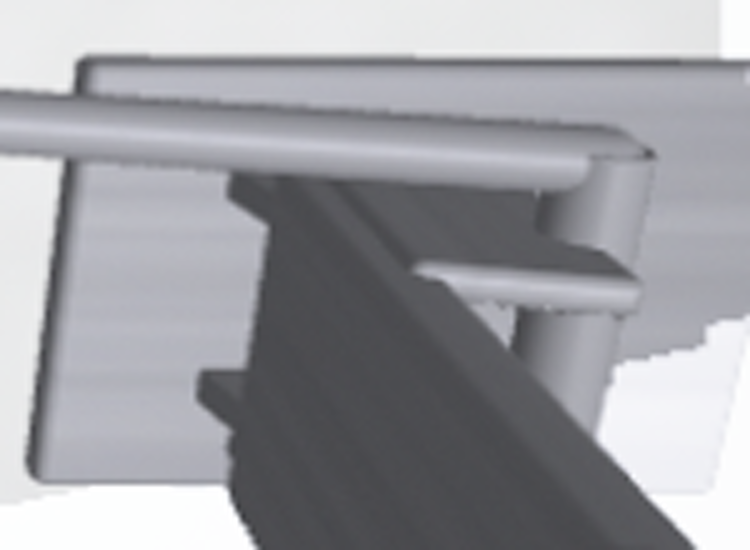

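```bash
python3 - <<'E'
from tool import *
from ik import latch
import pickle
from scipy.optimize import least_squares
M={"5":[None,[265+403/6,190+285/6],[265+363/6,190+410/6]],
"6":[[611,255.5],[346.7,238.3],[325.5,259.2]],"7":[[615,259.5],[346.9,239.5],[325.3,260.3]]}
for n in "67":
    d=pickle.load(open(f"w{n}.pkl","rb"))
    m=np.array(M[n])
    def pts(p):
        L=latch(p[0],p[1]); return np.array([ch2w([a[0]+p[2],21.5+p[3],a[1]]) for a in L])
    f=lambda p:np.concatenate([(proj(d,pts(p))-m).ravel(),np.array(p[2:])*0.3])
    q=least_squares(f,[1.8,-.2,0,0]);L=latch(*q.x[:2]);print(n,q.x.round(3),q.fun.round(1),"bar",L[1].round(1),"rol",L[2].round(1),"pin",L[0].round(1))
    print(-np.array(d["R"]).T@d["t"])
E
```

```text
6 [ 1.887 -0.231  1.952  0.622] [-2.8 -0.5  0.8  0.1  2.  -0.   0.6  0.2] bar [-140.9  162.4] rol [-149.3  189.1] pin [-49.4 184. ]
[483.86324141 130.29632408 320.82767494]
7 [ 1.864 -0.249  3.231  0.265] [-2.5 -1.   1.3  0.2  1.4  0.4  1.   0.1] bar [-140.   160.8] rol [-148.9  187.3] pin [-48.9 184. ]
[486.26417931 129.77742392 318.56161123]
```

```bash

python3 -m jog '[[0,0,-0.0006,0,0.05],[0,0,-0.001,0,0.05]]'
python3 -c "
from tool import *
st()"
python3 -m jog '[[0,0.001,0,0,0.05],[0,0.002,0,0,0.05],[0,0.002,0,0,0.05]]'
python3 - <<'E'
from tool import *
st()
import pickle
d=r.snapshot("wrist");pickle.dump(d,open("w8.pkl","wb"));crop(d,265,190,120,110,6,"w8k.png")
E
```

```text
time: 8.55
tool_pos: [469.4, 65.6, 177.0]
tcp_rot: [-179.8, -0.0, 75.9]
ft_force: [1.4, 1.4, -0.4]
finger_gap: 8.6
t 8.55 tcp ch [-146.3    0.6  177. ] rpy [-1.7976e+02 -1.0000e-02  7.5880e+01] Fch [ 1.   1.7 -0.4] gap 8.6
time: 8.85
tool_pos: [470.2, 65.4, 176.4]
tcp_rot: [-179.6, 0.0, 75.9]
ft_force: [-6.4, 2.3, 3.5]
finger_gap: 8.8
t 8.85 tcp ch [-145.5    0.6  176.4] rpy [-179.58    0.     75.89] Fch [-6.8  0.7  3.5] gap 8.8
```

View pics/w8k.png

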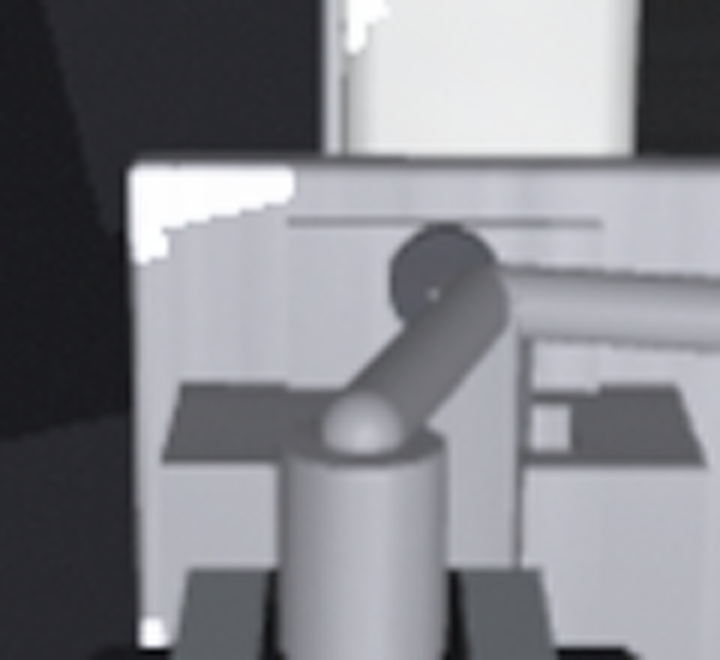

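```bash

python3 -m jog '[[0,0,-0.0006,0,0.05],[0,0.001,-0.0006,0,0.05],[0,0.002,-0.0006,0,0.05],[0,0.003,-0.0006,0,0.05],[0,0.003,-0.0006,0,0.05]]'
python3 - <<'E'
from tool import *
st()
import pickle
d=r.snapshot("wrist");pickle.dump(d,open("w9.pkl","wb"));crop(d,265,190,120,110,6,"w9k.png")
E
```

```text
time: 9.4
tool_pos: [472.2, 64.9, 176.5]
tcp_rot: [-179.4, 0.0, 75.9]
ft_force: [-4.9, 2.1, 2.3]
finger_gap: 8.9
t 9.4 tcp ch [-143.4    0.5  176.5] rpy [-1.7944e+02  2.0000e-02  7.5890e+01] Fch [-5.3  0.9  2.3] gap 8.9
```

View pics/w9k.png

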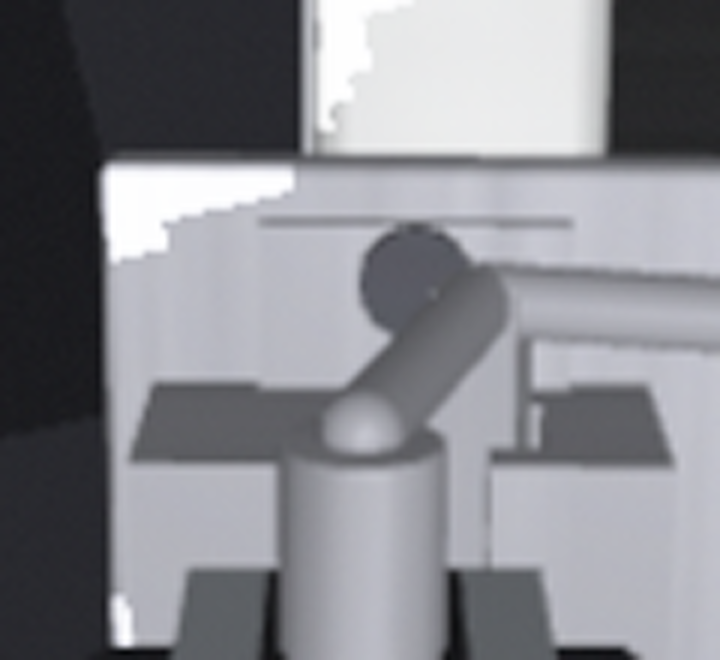

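The bar is now passing under the lip (lip edge col 490, bar's right edge ≈525). I'll pull a little further.

```bash

python3 -m jog '[[0,0.001,-0.0004,0,0.05],[0,0.002,-0.0004,0,0.05],[0,0.0025,-0.0004,0,0.05],[0,0.0025,-0.0004,0,0.05]]'
python3 - <<'E'
from tool import *
st()
import pickle
d=r.snapshot("wrist");pickle.dump(d,open("w10.pkl","wb"));crop(d,265,190,120,110,6,"w10k.png");cv2.imwrite("pics/w10.png",d["pixels"][:,:,::-1])
E
```

```text
time: 9.85
tool_pos: [473.4, 64.6, 176.5]
tcp_rot: [-179.3, 0.0, 75.9]
ft_force: [-7.9, 2.1, 4.8]
finger_gap: 8.6
t 9.85 tcp ch [-142.2    0.5  176.5] rpy [-1.7925e+02  3.0000e-02  7.5910e+01] Fch [-8.2  0.1  4.8] gap 8.6
```

View pics/w10k.png

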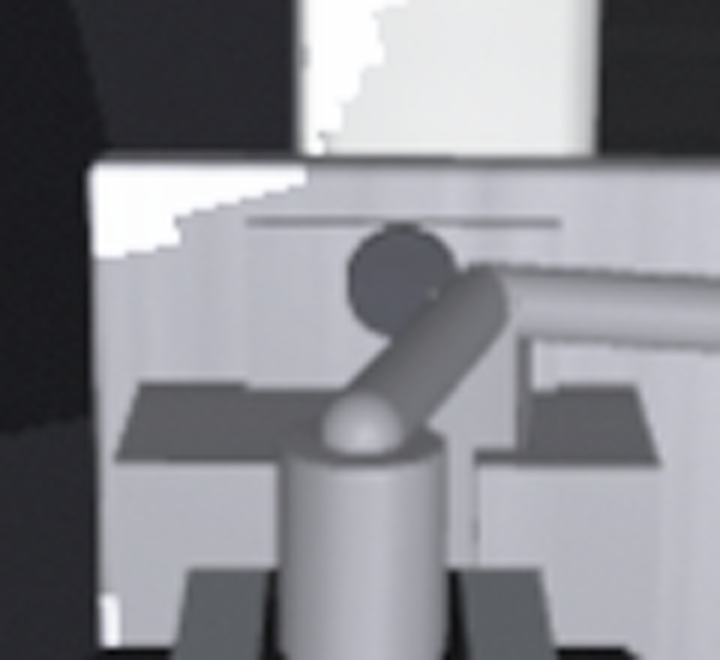

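View pics/w10.png

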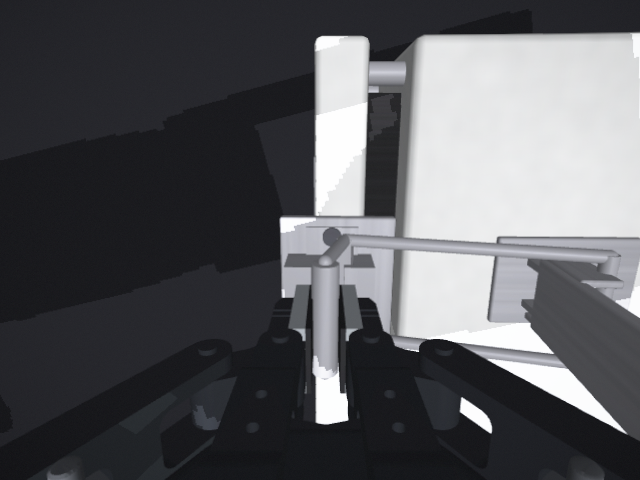

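```bash

python3 -m jog '[[0,0,0,0,0.2],[0,0,0,0,0.4],[0,0,0,0,0.5],[0,0,0,0,0.5],[0,0,0,0,0.5]]'
python3 - <<'E'
from tool import *
st()
import pickle
d=r.snapshot("wrist");pickle.dump(d,open("w11.pkl","wb"));cv2.imwrite("pics/w11.png",d["pixels"][:,:,::-1])
s=r.snapshot("scene");crop(s,310,110,120,110,5,"s11.png")
E
```

```text
time: 10.4
tool_pos: [473.5, 64.5, 176.5]
tcp_rot: [-179.3, 0.0, 75.9]
ft_force: [0.6, -0.5, 0.2]
finger_gap: 42.6
t 10.4 tcp ch [-142.1    0.5  176.5] rpy [-1.7927e+02  4.0000e-02  7.5900e+01] Fch [ 0.7 -0.4  0.2] gap 42.6
```

View pics/w11.png

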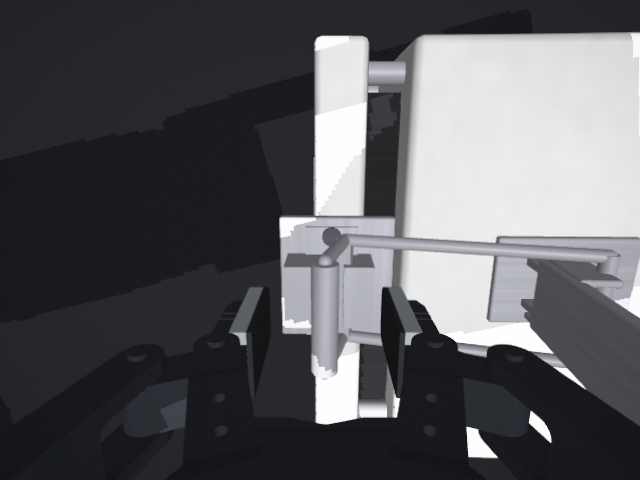

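View pics/s11.png

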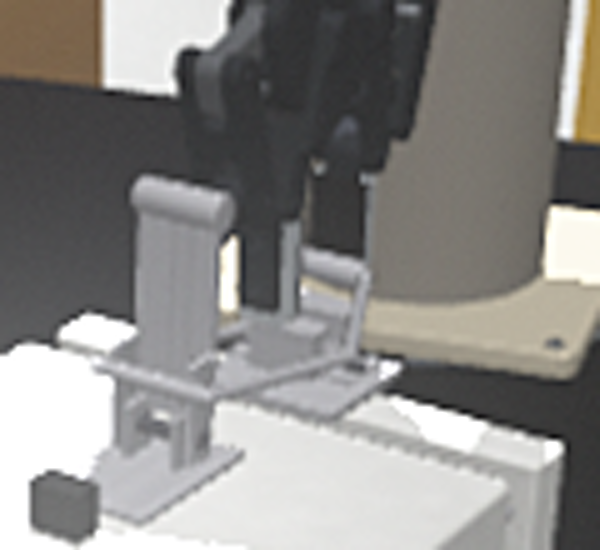

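```bash
python3 -c "
from ik import *
for b in(-134.5,-136):
  a,ro=frombar([b,164]);t=a[0]+.1;print(a,-50+74.4*np.cos(t),164+74.4*np.sin(t))"
python3 -m jog '[[0,0,-0.01,0,0.5],[0,0,-0.03,0,0.5],[0,0,-0.06,0,0.4],[0,0,-0.09,0,0.2],[0,0,-0.11,0,0],[0,0,-0.115,0,0],[0,0,-0.115,0,0]]'
python3 - <<'E'
from tool import *
to([-85,0,290])
import pickle
d=r.snapshot("wrist");pickle.dump(d,open("w12.pkl","wb"));cv2.imwrite("pics/w12.png",d["pixels"][:,:,::-1])
E
```

```text
[ 1.52415991 -0.19769532] -53.9683668807974 238.29409171865143
[ 1.61050189 -0.2041286 ] -60.360315268065925 237.6751238040784
time: 11.2
tool_pos: [475.4, 64.3, 292.5]
tcp_rot: [-179.4, 0.0, 75.9]
ft_force: [-0.1, -0.4, 0.1]
finger_gap: 0.0
t 11.2 tcp ch [-140.1    0.7  292.5] rpy [-179.38    0.     75.9 ] Fch [ 0.  -0.4  0.1] gap 0.0
to [-85, 0, 290] rows d [-0.0007  0.0552  0.0019] turn -0.0005
```

View pics/w12.png

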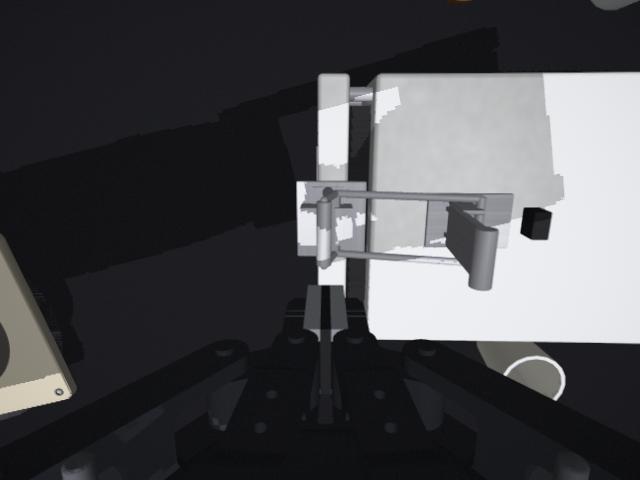

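```bash
python3 - <<'E'
from tool import *
import pickle
d=pickle.load(open("w12.pkl","rb"))
print(w2ch(at_z(d,[482,262],238)),w2ch(at_z(d,[304,300],292)),w2ch(at_z(d,[345,300],292)),w2ch(at_z(d,[304,287],292)))
crop(d,280,160,120,120,5,"w12k.png")
E
```

```text
[-59.67334884  -0.98418471 238.        ] [-148.37259745    1.68261822  292.        ] [-132.4284843     1.78374161  292.        ] [-148.30261844    7.12009813  292.        ]
```

View pics/w12k.png

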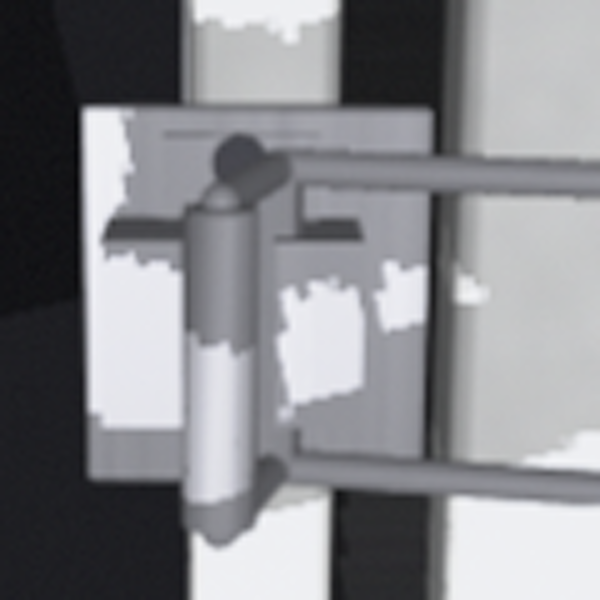

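```bash

python3 -m jog '[[0,0.03,0,0,0],[0,0.056,0,0,0],[0,0.056,0.02,0,0],[0,0.056,0.045,0,0],[0,0.056,0.064,0,0],[0,0.056,0.064,0,0]]'
python3 - <<'E'
from tool import *
st()
s=r.snapshot("scene");crop(s,310,110,120,110,5,"s13.png")
d=r.snapshot("wrist");cv2.imwrite("pics/w13.png",d["pixels"][:,:,::-1])
E
```

```text
time: 11.85
tool_pos: [525.4, 50.7, 221.0]
tcp_rot: [-178.8, 0.2, 75.9]
ft_force: [-0.9, -0.1, -0.8]
finger_gap: 0.2
t 11.85 tcp ch [-88.4  -0.3 221. ] rpy [-1.7876e+02  1.6000e-01  7.5900e+01] Fch [-0.9 -0.4 -0.8] gap 0.2
```

View pics/w13.png

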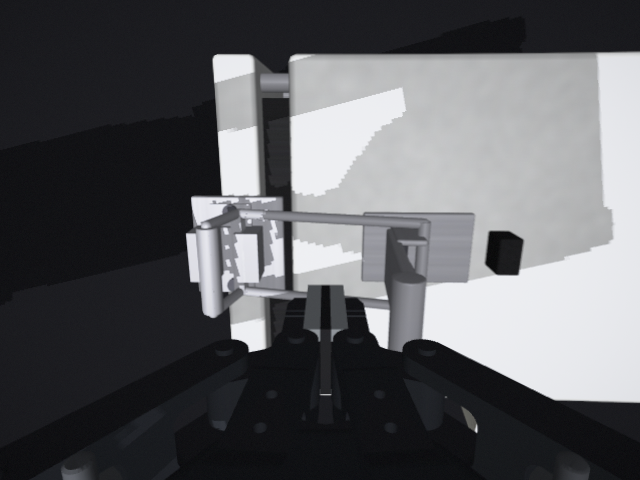

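View pics/s13.png

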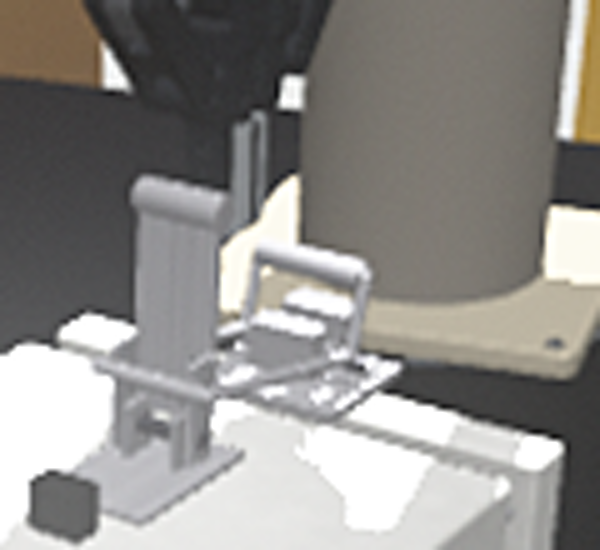

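```bash
cat > path.py <<'E'
from tool import *
s,R=st()
import sys
a0,a1,n=map(float,sys.argv[1:4])
for a in np.linspace(a0,a1,int(n)):
    C=np.array([-50+74.4*np.cos(a),164+74.4*np.sin(a)])
    k=np.clip((a-0.1)/0.7,0,1); dz=np.clip((a-0.8)/0.8,0,1)*10
    X=[C[0]-6*np.sin(a)-8*k,0,C[1]+6*np.cos(a)-dz]
    print(round(a,2),np.round(X,1),(R.inv().apply(ch2w(X)-s["tool_pos"])/1000).round(4).tolist())
E
python3 path.py 1.7 1.2 6
```

```text
t 11.95 tcp ch [-86.4   0.3 225.3] rpy [-1.7911e+02  8.0000e-02  7.5900e+01] Fch [0.5 0.2 0.3] gap 0.2
1.7 [-73.5   0.  227. ] [-0.0003, 0.0128, -0.0019]
1.6 [-66.2   0.  228.2] [-0.0003, 0.0202, -0.0032]
1.5 [-58.7   0.  229.9] [-0.0003, 0.0276, -0.005]
1.4 [-51.3   0.  230.8] [-0.0003, 0.035, -0.0061]
1.3 [-43.9   0.  231. ] [-0.0002, 0.0424, -0.0064]
1.2 [-36.6   0.  230.5] [-0.0002, 0.0497, -0.006]
```

```bash

python3 -m jog '[[0,0.004,-0.001,0,0],[0,0.009,-0.0015,0,0],[0,0.013,-0.002,0,0],[0,0.0165,-0.0025,0,0],[0,0.020,-0.003,0,0],[0,0.024,-0.004,0,0],[0,0.0275,-0.005,0,0],[0,0.0275,-0.005,0,0]]'
python3 path.py 1.5 0.9 7
python3 - <<'E'
from tool import *
s=r.snapshot("scene");crop(s,310,110,120,110,5,"s14.png")
E
```

```text
time: 12.75
tool_pos: [554.4, 44.0, 229.3]
tcp_rot: [-179.1, 0.1, 75.9]
ft_force: [-1.5, 1.5, -0.0]
finger_gap: -0.1
t 12.75 tcp ch [-5.860e+01  2.000e-01  2.293e+02] rpy [-1.7907e+02  8.0000e-02  7.5900e+01] Fch [-1.9  1.1 -0. ] gap -0.1
1.5 [-58.7   0.  229.9] [-0.0002, -0.0001, -0.0006]
1.4 [-51.3   0.  230.8] [-0.0002, 0.0073, -0.0016]
1.3 [-43.9   0.  231. ] [-0.0002, 0.0147, -0.002]
1.2 [-36.6   0.  230.5] [-0.0002, 0.022, -0.0016]
1.1 [-29.6   0.  229.3] [-0.0002, 0.029, -0.0004]
1.0 [-22.9   0.  227.3] [-0.0002, 0.0358, 0.0014]
0.9 [-16.5   0.  224.8] [-0.0002, 0.0423, 0.0039]
```

View pics/s14.png

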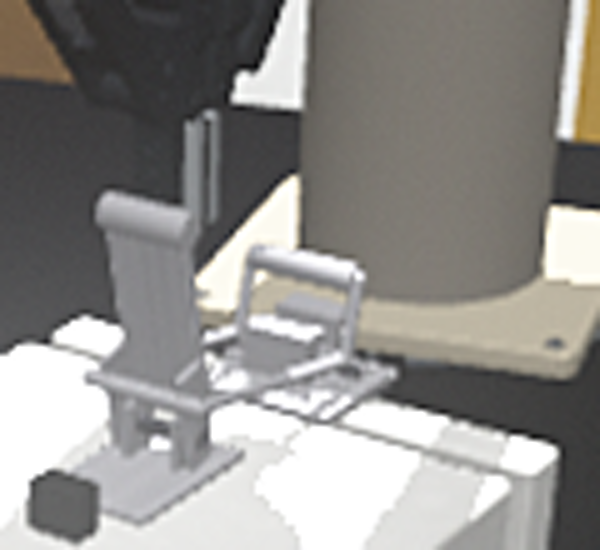

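Lever is moving towards the back, the force is small, and the door is being drawn. I'll continue.

```bash

python3 -m jog '[[0,0.004,-0.001,0,0],[0,0.0075,-0.0016,0,0],[0,0.011,-0.0018,0,0],[0,0.0147,-0.002,0,0],[0,0.0185,-0.0018,0,0],[0,0.022,-0.0016,0,0],[0,0.0255,-0.001,0,0],[0,0.029,-0.0004,0,0],[0,0.029,-0.0004,0,0]]'
python3 path.py 1.1 0.5 7
python3 - <<'E'
from tool import *
s=r.snapshot("scene");crop(s,310,110,120,110,5,"s15.png")
E
```

```text
time: 13.7
tool_pos: [583.3, 36.7, 229.7]
tcp_rot: [-179.2, 0.1, 75.9]
ft_force: [-0.8, 0.2, 1.2]
finger_gap: -0.1
t 13.7 tcp ch [-2.880e+01  2.000e-01  2.297e+02] rpy [-1.7917e+02  7.0000e-02  7.5890e+01] Fch [-0.8  0.   1.2] gap -0.1
1.1 [-29.6   0.  229.3] [-0.0002, -0.0008, 0.0004]
1.0 [-22.9   0.  227.3] [-0.0002, 0.0059, 0.0022]
0.9 [-16.5   0.  224.8] [-0.0002, 0.0124, 0.0047]
0.8 [-10.5   0.  221.6] [-0.0002, 0.0184, 0.0078]
0.7 [ -3.8   0.  216.5] [-0.0002, 0.0251, 0.0128]
0.6 [  2.3   0.  211. ] [-0.0002, 0.0313, 0.0182]
0.5 [  7.8   0.  204.9] [-0.0001, 0.037, 0.0242]
```

View pics/s15.png

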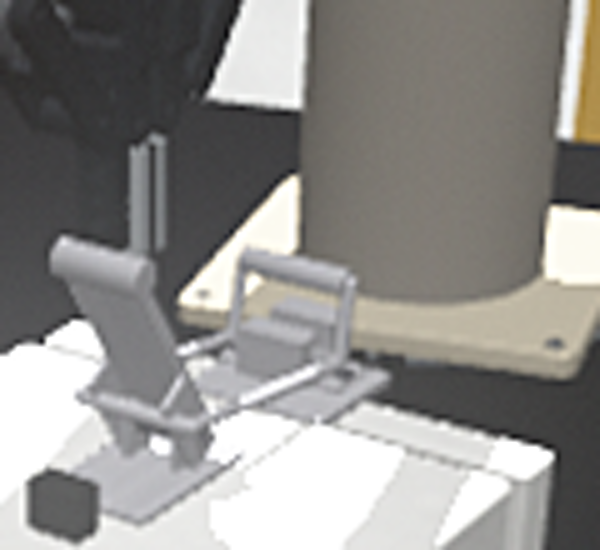

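```bash

python3 -m jog '[[0,0.003,0.001,0,0],[0,0.006,0.0022,0,0],[0,0.009,0.0035,0,0],[0,0.0124,0.0047,0,0],[0,0.0155,0.0063,0,0],[0,0.0184,0.0078,0,0],[0,0.022,0.0105,0,0],[0,0.025,0.013,0,0],[0,0.025,0.013,0,0]]'
python3 path.py 0.7 0.1 7
python3 - <<'E'
from tool import *
s=r.snapshot("scene");crop(s,310,110,120,110,5,"s16.png")
E
```

```text
time: 14.65
tool_pos: [607.1, 30.6, 215.0]
tcp_rot: [-179.1, 0.1, 75.9]
ft_force: [-2.3, 0.8, -0.2]
finger_gap: -0.0
t 14.65 tcp ch [-4.30e+00  1.00e-01  2.15e+02] rpy [-1.7908e+02  9.0000e-02  7.5890e+01] Fch [-2.5  0.2 -0.2] gap -0.0
0.7 [ -3.8   0.  216.5] [-0.0001, 0.0004, -0.0015]
0.6 [  2.3   0.  211. ] [-0.0, 0.0066, 0.0039]
0.5 [  7.8   0.  204.9] [-0.0, 0.0123, 0.0099]
0.4 [ 12.8   0.  198.5] [-0.0, 0.0173, 0.0162]
0.3 [ 17.    0.  191.7] [-0.0, 0.0217, 0.0229]
0.2 [ 20.6   0.  184.7] [0.0, 0.0253, 0.0299]
0.1 [ 23.4   0.  177.4] [0.0, 0.0283, 0.0372]
```

View pics/s16.png

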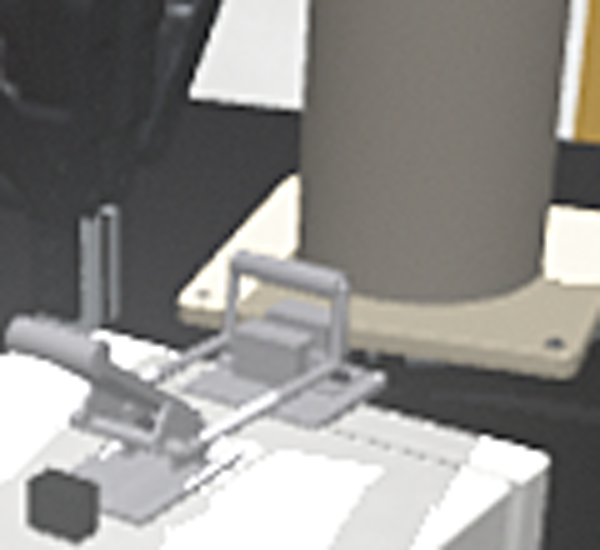

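```bash

python3 -m jog '[[0,0.003,0,0,0],[0,0.006,0.003,0,0],[0,0.0095,0.007,0,0],[0,0.0123,0.010,0,0],[0,0.015,0.013,0,0],[0,0.0173,0.0165,0,0],[0,0.0195,0.020,0,0],[0,0.0217,0.023,0,0],[0,0.0217,0.023,0,0]]'
python3 path.py 0.4 0.1 4
python3 - <<'E'
from tool import *
s=r.snapshot("scene");crop(s,310,110,120,110,5,"s17.png")
E
```

```text
time: 15.6
tool_pos: [627.9, 25.1, 191.4]
tcp_rot: [-179.1, 0.1, 75.9]
ft_force: [0.4, 0.4, 0.2]
finger_gap: 0.2
t 15.6 tcp ch [ 17.2  -0.2 191.4] rpy [-1.7908e+02  1.1000e-01  7.5870e+01] Fch [0.3 0.5 0.2] gap 0.2
0.4 [ 12.8   0.  198.5] [0.0002, -0.0046, -0.007]
0.3 [ 17.    0.  191.7] [0.0002, -0.0002, -0.0003]
0.2 [ 20.6   0.  184.7] [0.0002, 0.0034, 0.0067]
0.1 [ 23.4   0.  177.4] [0.0002, 0.0064, 0.0139]
```

View pics/s17.png

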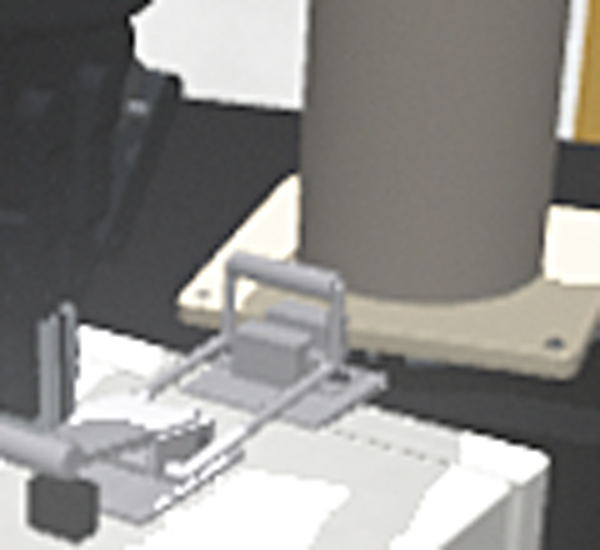

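```bash

python3 -m jog '[[0,0.002,0.003,0,0],[0,0.0034,0.006,0,0],[0,0.005,0.009,0,0],[0,0.006,0.012,0,0],[0,0.006,0.0125,0,0],[0,0.006,0.0125,0,0]]'
python3 - <<'E'
from tool import *
st()
s=r.snapshot("scene");crop(s,290,130,140,110,5,"s18.png")
E
```

```text
time: 16.25
tool_pos: [633.4, 23.8, 178.9]
tcp_rot: [-179.1, 0.1, 75.9]
ft_force: [0.7, 0.4, 0.4]
finger_gap: -0.1
t 16.25 tcp ch [ 2.290e+01 -1.000e-01  1.789e+02] rpy [-1.7907e+02  1.0000e-01  7.5880e+01] Fch [0.6 0.5 0.4] gap -0.1
```

View pics/s18.png

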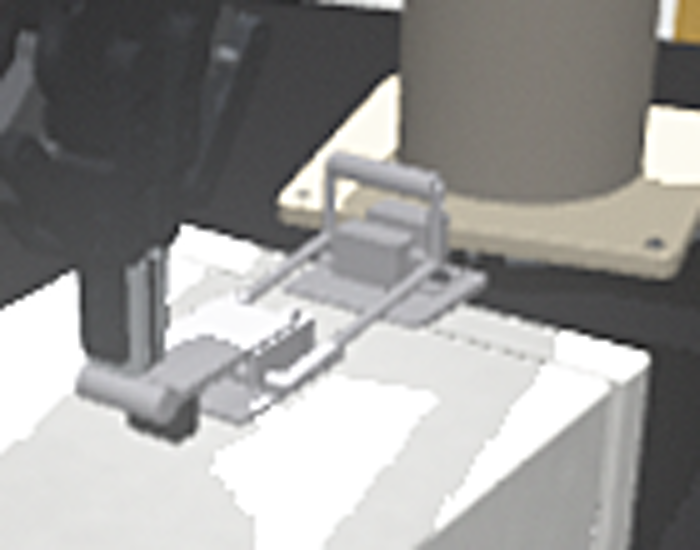

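```bash

python3 -m jog '[[0,0,0.001,0,0],[0,0,0.002,0,0],[0,0,0.002,0,0]]'
python3 -c "
from tool import *
st()"
python3 -m jog '[[0,0,0.0007,0,0],[0,0,0.0015,0,0],[0,0,0.0015,0,0]]'
python3 -c "
from tool import *
st()"
```

```text
time: 16.6
tool_pos: [633.6, 23.8, 177.6]
tcp_rot: [-179.1, 0.1, 75.9]
ft_force: [0.1, -0.4, 2.2]
finger_gap: -0.1
t 16.6 tcp ch [ 2.310e+01 -1.000e-01  1.776e+02] rpy [-1.7912e+02  9.0000e-02  7.5880e+01] Fch [ 0.2 -0.3  2.2] gap -0.1
time: 16.9
tool_pos: [633.8, 23.8, 177.4]
tcp_rot: [-179.2, 0.1, 75.9]
ft_force: [-3.2, 0.1, 7.4]
finger_gap: 0.3
t 16.9 tcp ch [ 23.3  -0.  177.4] rpy [-1.7918e+02  8.0000e-02  7.5880e+01] Fch [-3.1 -0.7  7.4] gap 0.3
```

Firm stop at z = 177.4, where 177.5 is expected for the lever flat on its stop. Next I retreat upward and check.

```bash

python3 -m jog '[[0,0,-0.005,0,0],[0,0,-0.02,0,0],[0,0,-0.05,0,0],[0,-0.05,-0.09,0,0],[0,-0.1,-0.13,0,0],[0,-0.13,-0.16,0,0],[0,-0.13,-0.16,0,0],[0,-0.13,-0.16,0,0]]'
python3 - <<'E'
from tool import *
st()
import pickle
s=r.snapshot("scene");crop(s,290,130,140,110,5,"s19.png")
d=r.snapshot("wrist");pickle.dump(d,open("w19.pkl","wb"));cv2.imwrite("pics/w19.png",d["pixels"][:,:,::-1])
t=r.snapshot("top");cv2.imwrite("pics/t19.png",t["pixels"][:,:,::-1])
E
```

```text
time: 17.7
tool_pos: [510.2, 55.8, 344.3]
tcp_rot: [-179.6, -0.0, 75.9]
ft_force: [1.2, -0.2, 1.2]
finger_gap: 0.0
t 17.7 tcp ch [-104.4    0.9  344.3] rpy [-1.7961e+02 -4.0000e-02  7.5930e+01] Fch [1.2 0.1 1.2] gap 0.0
```

View pics/s19.png

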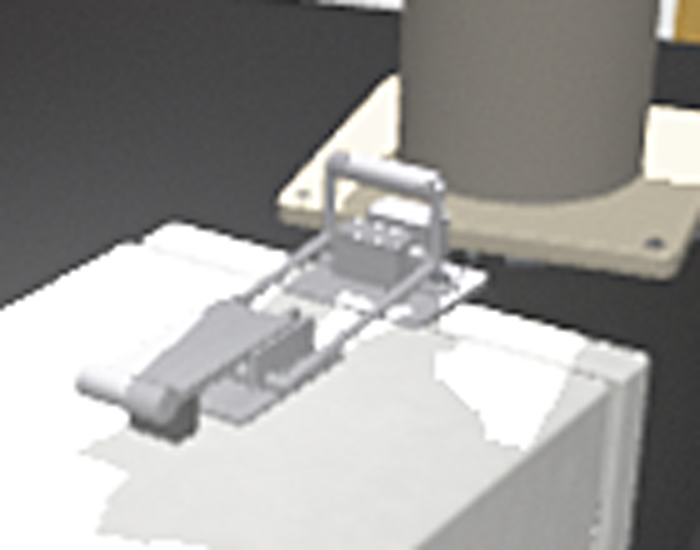

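View pics/w19.png

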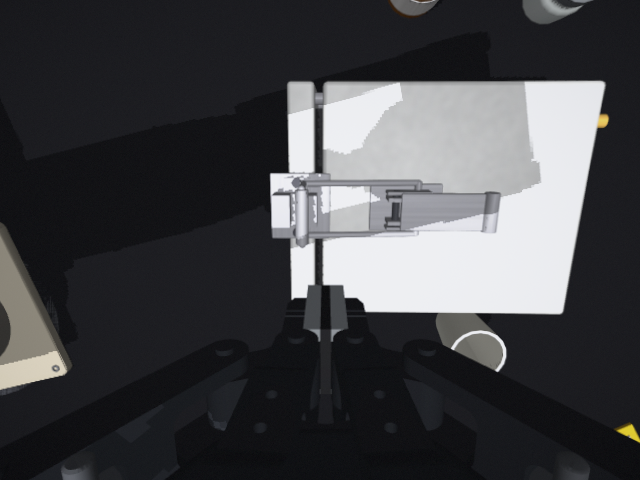

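View pics/t19.png

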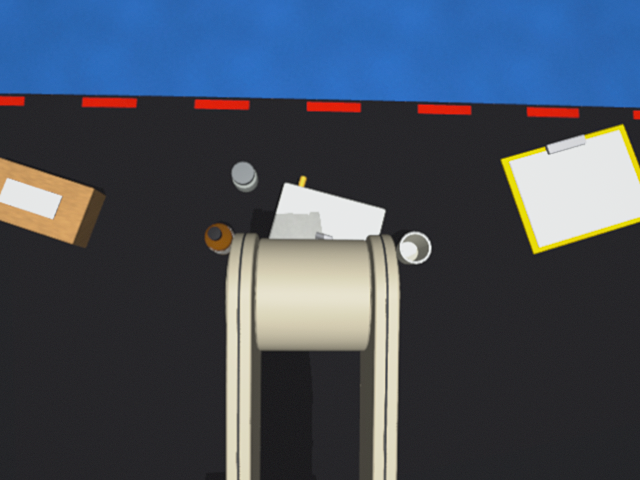

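The lever lies flat on its stop, the door gap has shrunk, and the bar is in the keeper. The jar (244,177), bottle (219,237) and beaker (414,248) are where they stood. I'll hold briefly, re-check and hand in.

```bash

python3 -m jog '[[0,0,-0.02,0,0],[0,0,-0.03,0,0],[0,0,-0.03,0,0],[0,0,-0.03,0,0],[0,0,-0.03,0,0],[0,0,-0.03,0,0],[0,0,-0.03,0,0],[0,0,-0.03,0,0],[0,0,-0.03,0,0],[0,0,-0.03,0,0]]'
python3 - <<'E'
from tool import *
import pickle
st()
d=r.snapshot("wrist");crop(d,250,140,260,120,3,"w20.png")
E
```

```text
time: 18.85
tool_pos: [510.7, 54.9, 368.5]
tcp_rot: [-179.2, 0.1, 75.9]
ft_force: [-0.1, 0.4, 0.1]
finger_gap: 0.0
t 18.85 tcp ch [-1.036e+02  2.000e-01  3.685e+02] rpy [-1.7915e+02  1.0000e-01  7.5870e+01] Fch [-0.2  0.4  0.1] gap 0.0
```

View pics/w20.png

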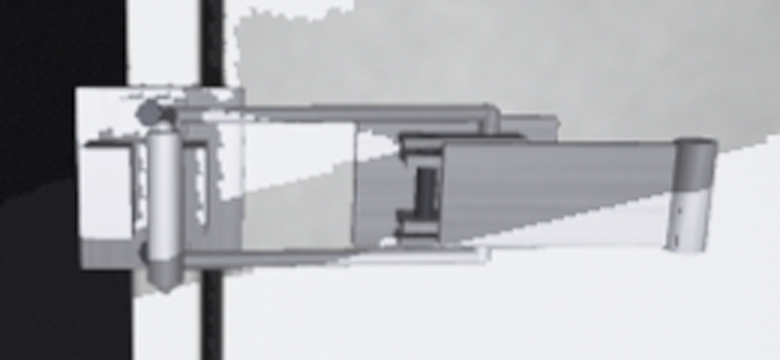

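```bash
python3 -c "
from bench import r
print(r.hand_in())"
```

```text
the job is handed in; nothing more can be done
None
```

The latch is closed and holding the door clamped by itself. The job was handed in at about 19 s of the 67 s allowed; hand-in reports no verdict.

- **Bar into the keeper:** I pinched the loop's roller and located the groove with the wrist camera, its mouth at about x = −140.8 in the chamber frame. The bar went down until I felt the groove floor at 4 N, then was drawn back under the lip. Wrist forces stayed at about 8 N or less. The first pull dragged the door slightly because the bar was pressing on the floor, so I unloaded it and pulled again.
- **Lever:** with the fingers shut, I pushed the lever over from its door side. Readings between moves were about 2.5 N or less until it passed centre. A light 7 N press on the handle's end found a firm stop at 177.4 mm, against 177.5 expected for closed.
- **Last checks:** about 2 s after I backed off, the lever still lay flat and the bar was under the lip. The door was visibly drawn in and the wrist force was about zero. The bottle, beaker and jar were in their original places in the top view.
- **Disagreements:** the cameras put the chamber up to about 5 mm apart, so I relied mainly on the wrist camera and touch. The tool also drifted about 1° in tilt, with no visible effect.

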